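# Load the pill dispenser and hold its key switch

### The arm

A 6-joint arm with a two-finger parallel gripper is mounted at the origin on a cart in front of the work surface, level with it; the furniture and walls round the work are solid. World frame = base frame: x ahead of the robot, y to its left, z up, the work surface at z = 0. Lengths are in m, angles in rad, forces in N, time in s.
With the tool pointing down it reaches from about 0.2 to 0.875 m from the base axis. Payload 3.4 kg.
Tool frame: the origin (TCP) lies at the very end of the fingers, on their centre line; the grasp point (between the pads) lies 19 mm behind it; z points along the fingers, y is the direction in which the jaws open and shut (so a half turn about z gives the same grasp; the last joint's range is limited). The gripper opens to 94 mm and grips with 3 to 60 N. Pads are 16 mm wide; open, the fingers measure 119 mm over their backs; the gripper's body (75 mm by 177 mm) begins 78 mm behind the grasp point.
Start: joints at [1.203, 0.276, 1.505, -0, 1.361, -0.121], TCP at [0.14, 0.558, 0.205] pointing down, gripper open.
Joint ranges: [-2.89, 2.89], [-0.75, 2.08], [0.22, 2.7], [-1.18, 4.32], [0.11, 2.71], [-2.7, 2.7]. Speed limits (rad/s): [2.57, 2.57, 3.14, 3.14, 3.14, 3.14].

### API

Orientations are given as a unit quaternion [x, y, z, w].
In Python, from plant import env gives the robot as it stands.
- The arm moves only by the shell command python3 -m creep 'ROWS'. ROWS is JSON, a list of rows, each a list of 5 numbers: the opening in per cent of the stroke, from 0 (shut) to 100 (fully open), then the shift along the tool's x, y, z in mm, then the turn about the tool's z in degrees. In form: [[grip, dx, dy, dz, yaw], ...]. A call has 1 to 5 rows; each row shifts and turns the commanded pose from where the row before left it, along the tool's axes as they then stand; what a row does not reach is not made up. A row lasts 1/12 s, in which the tool goes at most 41.7 mm and 7.16 degrees, less where a joint would pass 70% of its speed; a pose out of reach is approached as far as the arm can. A call is refused whole if a number of a shift passes 41.7 or a number of a turn 7.16, either way. A call with a gripper value outside its range is refused whole. The fingers move at their own pace and stop on an object; the grip force is fixed at half the most. Time passes only in rows, so rows that do not move let the fingers close. It gives the time, the measured TCP pose, the force and the opening at its end, in the units of the state.
- env.sense(): the state, without advancing time (a new reading comes with each control period).
- env.camera(name): name is "scene" or "side" or "wrist"; returns a dict with "frame" (384x512x3 uint8, blue, green, red), "depth" (384x512 float32, m along the optical axis (not along the pixel's ray), 0 where there is no reading), "fovy" (degrees; the focal length in pixels is half the picture's height over the tangent of half this angle, whatever the lens; pixels are square), "cx", "cy" (the principal point, pixels), "R" (3x3) and "t" (3): a world point X has camera coordinates R X + t; the wrist camera has in their place "mount" (4x4, takes a point from camera to tool coordinates, whose origin is the TCP and whose axes are the flange's). Camera axes: x right, y down, z forward; pixel columns grow to the right and rows downward; lengths in m; the calibration is good to about 2 mm. A picture is of the moment at which its call begins: read the wrist's pose just before it.
- env.close_job(): hands the job in, once; it reports no verdict.
The state is a dict: "clock": time; "qpos": joint angles; "qvel": joint speeds; "joint_torque": joint torques, N m; "tcp_pos": TCP position; "orientation": TCP orientation; "wrist_force": force on the tool from outside, world axes, zero at the start; "wrist_torque": the same for the moment, N m; "gripper_width": finger opening in m.
Only numpy, scipy, OpenCV 4.12 (cv2) and the standard library are available. Lean on these libraries where they do the work, as an engineer would, in place of code of your own. Each camera call takes 0.05 s, during which the arm holds its last target.

### The job

Slide the pill cassette along the dispenser's rail until it clicks home against the stop. Then take the key with the round head out of the wooden block, work it past the sticky pins until it is all the way in the dispenser's lock, turn it a quarter turn clockwise to its stop, and finish while still gripping the key and holding it turned, because the lock springs back. Leave the square-headed key in its block and do not push the other things about.

Things in the scene. Friction and masses are not known exactly. Their poses are not given: they have to be found in the camera images.
- dispenser: Fixed grey dock. Origin on the worktop under the middle of the rail; x along the rail in the sliding direction, z up. Base plate x -115 to 115, y -128 to 46 mm, top at z = 12 mm. Rail on it: see rail_entry, seat. Beside the rail a white lock tower 60 x 60 mm, centred at x 30, y -94, its top 58 mm above the plate, black display on its -x face, lock in its top.
- rail_entry (a point): Middle of the rail's open, flared end on the plate (dispenser frame -22, 0, 12 mm); axes as the dispenser. Before it the plate is bare for 93 mm (towards -x). Two aluminium side rails run from here to x = 105: walls 63 mm apart from x = -5 on, with lips overhanging inward to y = +-25, from 7.5 to 10.5 mm above the plate.
- seat (a point): Point on the plate between the rails (dispenser frame 58, 0, 12 mm), axes as the dispenser; the cassette's origin lies here when it is clicked home, its front then 1 mm from the end stop.
- cassette: Loose white box with 2 rows of 4 grey lids, 90 long (x) x 46 wide (y) x 56 mm high, 0.13 to 0.25 kg, on a foot flange 60 wide, 5 thick; its tapered +x end enters first, pointing along the dispenser's +x. Origin: centre of underside, z up. Under the lips the flange has 1.5 mm play each side, 2.5 mm in height. Groove for the detent across the underside at x = -20. Grey pull tab on the -x end.
- detent (a joint): Sprung steel ball in the plate under the rail: 0 or slightly below = up (about 2.5 mm above the plate), grows to between 0.0005 and 0.002 m while the cassette's flange rides over it, springs back to 0 or below when the cassette is home. Riding over it takes less than 10 N along the rail.
- round_key: Round-headed key, upright in the wooden block. Origin: centre of the blade's tip; z up to the head, x along the blade's width, y its thickness. Steel blade 12 x 4 mm, 28 mm long to the shoulder, last 10 mm tapered; shoulder 18 x 9 mm, z = 28 to 32; black head 8 mm thick (y), 30 mm across, z = 40 to 70. Either way round fits the lock. 30 g.
- round_key_bow (a point): Middle of the round head, 55 mm above the blade's tip; axes as the key.
- square_key: The same key but with a 30 x 30 mm square head; stays in the block.
- key_block: Fixed wooden block 116 (x) x 56 (y) x 40 mm high, origin at the centre of its underside. Two upright slots at x = +-32 mm; a key stands in each, shoulder on the block's top, blade width along the block's x (tip 12 mm, middle of head 67 mm above the worktop). Which key is in which slot varies.
- lock_face (a point): Centre of the keyhole in the lock's face, 73 mm above the worktop, axes as the dispenser. Straight-down slot 13.6 x 5.6 mm, 34 deep, long side along the dispenser's x at rest. Fully in, the key's shoulder rests on this face, its tip 28 mm below. Two sprung sticky pins, 9 and 16 mm down, resist: push steadily (about 10 N), or with a slight wiggle.
- plug (a joint): Turn of the lock in rad, 0 at rest, grows clockwise seen from above, stop at 1.5. A weak spring (0.03 to 0.06 N m) returns it when let go. The key has about 0.13 rad of play in the slot, so turn the key a little farther than the lock has to go.
- lemon: Bystander: yellow lemon, 83 x 58 x 58 mm, on the right.
- tuna: Bystander: flat food tin, 86 mm across, 40 mm high, left of the dispenser.
- tea_light: Bystander: small tea light, 38 mm across, 15 mm high, between the dispenser, the cassette and the key block.

How it is judged:
On the way, in this order (a step that is already met when the one before it is completed fails the run):
1. the cassette is home on the rail and the detent has clicked (x of cassette in the frame of seat between -0.0035 and 0.004 m and y of cassette in the frame of seat between -0.004 and 0.004 m and z of cassette in the frame of seat between -0.003 and 0.004 m and angle between the x axis of cassette and the x axis of dispenser, either way round below 0.08 rad and angle between cassette's own z axis and vertical below 0.08 rad and value of joint detent below 0.0005 m), for 0.3 s.
2. the round-headed key is all the way in the lock (all of step 1 and horizontal distance between round_key and lock_face below 0.004 m and z of round_key in the frame of lock_face between -0.032 and -0.0245 m and angle between round_key's own z axis and vertical below 0.12 rad), for 0.2 s.
3. the key has turned the lock a quarter turn (all of step 2 and value of joint plug above 1.25 rad), for 0.2 s.
At the end, for the whole second after the job is handed in: The cassette is within 3.5 mm of its seat along the rail with the detent up; the round-headed key stands in the lock with its shoulder within 3.5 mm of the lock face; the lock is turned at least 1.25 rad and the fingers still grip the key; the square-headed key is still in its slot (all of step 3 and contact force between the fingers and round_key above 1 N and angle between square_key's own z axis and vertical below 0.15 rad and distance of square_key from where it was at the start of the episode below 0.01 m); the arm keeps its last pose, push and grip.
It fails at once if the square-headed key is pulled out or pushed over (distance of square_key from where it was at the start of the episode above 0.015 m).
It fails at once if a bystander (lemon, food tin, tea light) is pushed more than 3 cm (distance of any of lemon, tuna, tea_light from where it was at the start of the episode above 0.03 m).
It also fails if it takes over 67 s, if anything falls off the work surface, if the arm or the gripper's body presses on something with over 40 N, if the wrist force passes 120 N, or if a joint passes its speed limit or range.

## Working session

There is one attempt and no reset: what is moved stays moved. The work goes in short steps, Python scripts to look and compute and a shell command to move; the robot and the scene stay as the last step left them, time stands still between calls to the robot, and variables do not carry over. Pictures are saved under pics/ and viewed, and the job is handed in when it is done.

```bash
ls; mkdir -p pics; python3 - <<'E'
from plant import env
import cv2,numpy as np,pickle
s=env.sense(); print({k:np.round(v,3).tolist() for k,v in s.items()})
for n in ["scene","side","wrist"]:
    c=env.camera(n); cv2.imwrite(f"pics/{n}0.png",c["frame"]); pickle.dump((s,c),open(f"{n}0.pkl","wb"))
    print(n,c["fovy"],c["cx"],c["cy"],c.get("R"),c.get("t"),c.get("mount"))
print(env.sense()["clock"])
E
```

```text
pics
{'clock': 0.0, 'qpos': [1.203, 0.277, 1.506, 0.0, 1.361, -0.121], 'qvel': [0.001, 0.0, -0.001, -0.0, 0.002, 0.001], 'joint_torque': [-0.0, -40.457, -23.722, 0.07, 0.034, -0.0], 'tcp_pos': [0.14, 0.557, 0.205], 'orientation': [0.123, 0.992, -0.001, -0.0], 'wrist_force': [0.408, 0.146, 0.335], 'wrist_torque': [0.021, 0.021, 0.038], 'gripper_width': 0.094}
scene 53.236181551654454 259.1091750393224 195.70948147229856 [[ 0.88379205 -0.46782932 -0.00688026]
 [-0.27937031 -0.51585765 -0.80984141]
 [ 0.37531832  0.71765355 -0.58660851]] [-0.47565105  0.20699969  0.9152666 ] None
side 47.37228819181402 257.58125416578594 198.16291106783893 [[ 0.80525797 -0.59237717 -0.02547336]
 [-0.24859874 -0.29830953 -0.92152596]
 [ 0.53829199  0.74839877 -0.38748034]] [-0.43806701  0.18153725  1.03125386] None
wrist 60.49307191541082 252.34459949859746 190.34484573363048 None None [[ 1.32829578e-04 -9.72644255e-01 -2.32299666e-01  6.74359038e-02]
 [ 9.99999893e-01  2.63897210e-05  4.61308255e-04 -5.86816586e-04]
 [-4.42558501e-04 -2.32299702e-01  9.72644155e-01 -1.79534794e-01]
 [ 0.00000000e+00  0.00000000e+00  0.00000000e+00  1.00000000e+00]]
0.15
```

View pics/scene0.png

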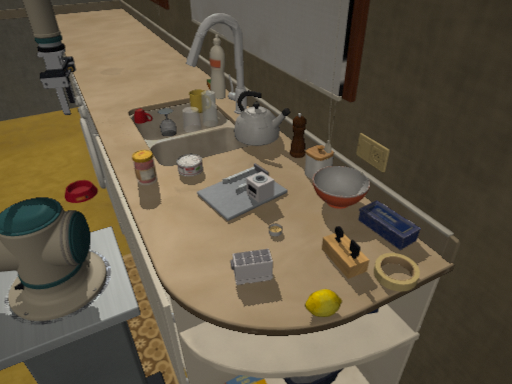

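View pics/side0.png

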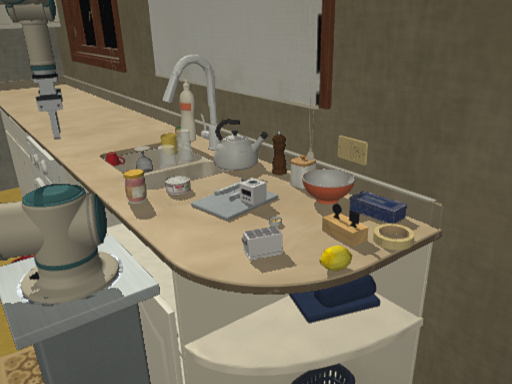

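View pics/wrist0.png

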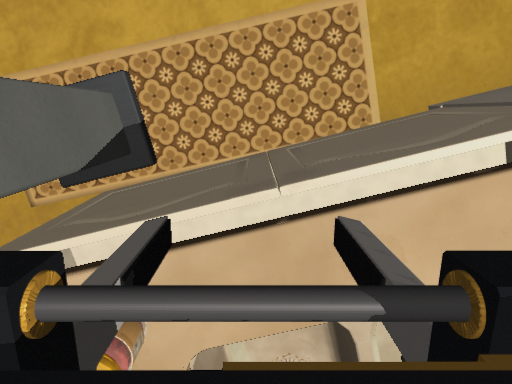

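The scene view shows the dispenser at about (243,192) with its lock tower at (260,186), the cassette at (253,265), the key block at (345,253), the tea light at (276,231) and the lemon at (323,303). I'll enlarge these areas.

```bash
python3 - <<'E'
import cv2,pickle
for n,(x0,y0,x1,y1) in {"scene":(180,150,390,300),"side":(180,160,390,280)}.items():
    s,c=pickle.load(open(f"{n}0.pkl","rb"))
    im=c["frame"][y0:y1,x0:x1]
    cv2.imwrite(f"pics/{n}0c.png",cv2.resize(im,None,fx=3.8,fy=3.8,interpolation=cv2.INTER_CUBIC))
E
```

```text
(no output)
```

View pics/scene0c.png

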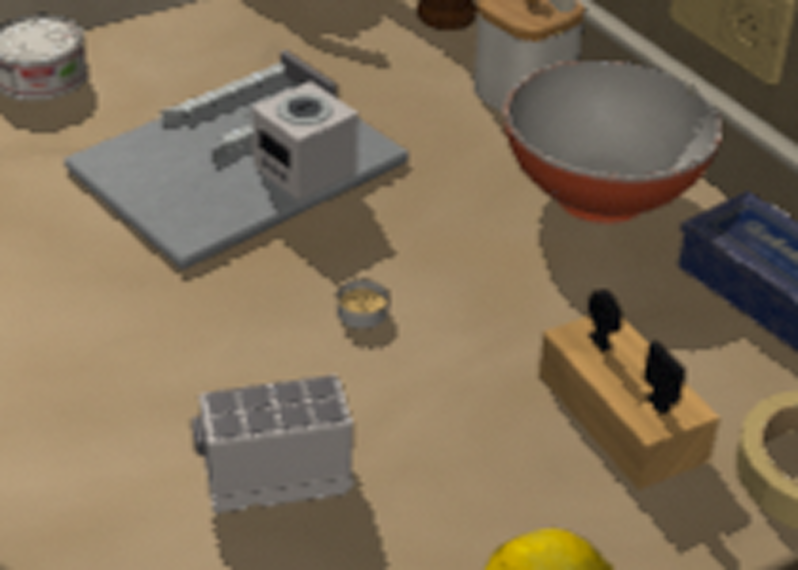

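View pics/side0c.png

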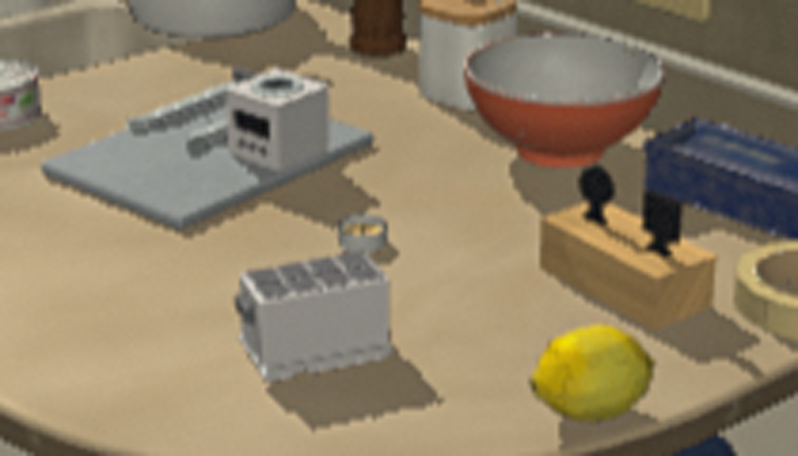

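```bash
cat > h.py <<'E'
import numpy as np,cv2,pickle
from scipy.optimize import least_squares
def K(c):
    f=c["frame"].shape[0]/2/np.tan(np.radians(c["fovy"]/2)); return f
def proj(c,X,s=None):
    X=np.atleast_2d(X)
    if "mount" in c and c["mount"] is not None:
        from scipy.spatial.transform import Rotation as Ro
        Rt=Ro.from_quat(s["orientation"]).as_matrix(); M=np.array(c["mount"])
        P=(X-s["tcp_pos"])@Rt; P=(P-M[:3,3])@M[:3,:3]
    else: P=X@np.array(c["R"]).T+np.array(c["t"])
    f=K(c); return np.c_[f*P[:,0]/P[:,2]+c["cx"],f*P[:,1]/P[:,2]+c["cy"]]
def place(p,L):
    x,y,a=p; C,S=np.cos(a),np.sin(a); L=np.atleast_2d(L).astype(float)
    return np.c_[x+C*L[:,0]-S*L[:,1],y+S*L[:,0]+C*L[:,1],L[:,2]]
def fit(obs,p0):
    # obs: list of (c,s,local pts (m),pix)
    def r(p): return np.concatenate([(proj(c,place(p,L),s)-px).ravel() for c,s,L,px in obs])
    best=None
    for a in np.arange(-3,3.2,0.5):
        o=least_squares(r,[p0[0],p0[1],a],loss="soft_l1")
        if best is None or o.cost<best.cost: best=o
    return best.x, r(best.x).reshape(-1,2)
E
cat > a.py <<'E'
from h import *
S={n:pickle.load(open(n+"0.pkl","rb")) for n in("scene","side")}
off={"scene":(180,150),"side":(180,160)}
def px(n,l): return (np.array(l)+.5)/3.8-.5+off[n]
def do(name,L,a,b,p0):
    obs=[(S[n][1],S[n][0],np.array(L)/1e3,px(n,l)) for n,l in(("scene",a),("side",b))]
    p,r=fit(obs,p0); print(name,p.round(4),np.degrees(p[2]).round(1)); print(r.round(1).tolist())
do("disp",[(-115,46,12),(-115,-128,12),(115,-128,12),(0,-64,70),(0,-124,70),(60,-124,70),(60,-64,70)],
 [(67,160),(183,262),(407,154),(254,104),(294,135),(357,120),(310,85)],[(45,170),(183,222),(372,134),(230,92),(270,108),(328,85),(283,68)],(.6,0))
do("cass",[(-45,23,56),(-45,-23,56),(45,-23,56),(45,23,56)],[(203,393),(208,438),(353,422),(338,377)],[(240,272),(258,302),(387,285),(365,255)],(.5,-.2))
do("block",[(-58,28,40),(-58,-28,40),(58,-28,40)][::1]+[],[(605,305),(543,340),(645,447)],[(600,200),(541,222),(656,275)],(.7,-.3))
do("roundbow",[(0,0,67)],[(604,312)],[(597,187)],(.7,-.3))
do("sqbow",[(0,0,67)],[(664,375)],[(661,218)],(.7,-.3))
do("tea",[(0,0,15)],[(363,300)],[(362,226)],(.7,-.3))
do("lemon",[(0,0,29)],[(550,582)],[(597,372)],(.7,-.3))
E
python3 a.py
```

```text
disp [0.5336 0.1594 0.1831] 10.5
[[-1.5, -0.1], [-0.3, 0.7], [1.4, -0.2], [-0.5, 1.4], [1.4, 2.1], [0.6, -1.1], [0.4, -0.3], [-1.9, -2.0], [-0.6, -0.5], [1.1, -0.5], [-1.1, -0.8], [2.2, -0.5], [0.2, 0.1], [-1.8, 0.4]]
cass [ 0.4174 -0.1935 -0.3293] -18.9
[[-1.1, -0.3], [-0.4, 1.9], [0.2, 1.4], [0.6, -0.4], [-0.6, -0.4], [-0.2, -0.2], [0.8, -1.7], [0.3, -1.5]]
block [ 0.6401 -0.2599  4.6763] 267.9
[[1.4, 1.2], [-0.4, -1.6], [0.4, 0.3], [-1.0, -0.3], [-0.5, -0.9], [0.2, 0.8]]
roundbow [ 0.643  -0.2274 -0.5   ] -28.6
[[0.3, 0.3], [-0.3, -0.4]]
sqbow [ 0.6392 -0.292  -3.    ] -171.9
[[0.0, 0.2], [-0.0, -0.3]]
tea [ 0.5407 -0.0889 -2.    ] -114.6
[[-0.0, -0.0], [0.1, 0.0]]
lemon [ 0.5047 -0.365  -2.    ] -114.6
[[0.1, 0.0], [-0.2, 0.0]]
```

```bash
cat > go.py <<'E'
import sys
from h import *
from plant import env
from scipy.spatial.transform import Rotation as Ro
def report(t=None,yaw=None):
    s=env.sense(); R=Ro.from_quat(s["orientation"]).as_matrix()
    th=np.degrees(np.arctan2(R[1,1],R[0,1]))
    print("t",round(s["clock"],2),"tcp",np.round(s["tcp_pos"],4),"yangle",th.round(2),"F",np.round(s["wrist_force"],1),"T",np.round(s["wrist_torque"],2),"w",round(s["gripper_width"]*1000,1),"q6",round(s["qpos"][5],2),"tilt",np.degrees(np.arccos(-R[2,2])).round(2))
    if t is not None:
        d=(R.T@(np.array(t)-s["tcp_pos"]))*1000
        print("tool shift mm",d.round(1),"norm",np.linalg.norm(d).round(1))
        if yaw is not None:
            w=-((yaw-th+90)%180-90); print("turn",w.round(2))
            a=np.radians(yaw if abs(((yaw-th+180)%360)-180)<91 else yaw+180)
            X=np.array([np.sin(-a)*-1*-1,0,0]) 
            yv=np.array([np.cos(a),np.sin(a),0]); zv=np.array([0,0,-1]); xv=np.cross(yv,zv)
            print("shift in target-yaw axes",(np.c_[xv,yv,zv].T@(np.array(t)-s["tcp_pos"])*1000).round(1))
if __name__=="__main__":
    v=[float(x) for x in sys.argv[1:]]
    report(v[:3] if len(v)>=3 else None, v[3] if len(v)>3 else None)
E
python3 go.py 0.42 0.12 0.205 76
```

```text
t 0.15 tcp [0.1403 0.5572 0.2048] yangle 75.86 F [ 0.  -0.1 -0.3] T [ 0.01  0.06 -0.02] w 94.2 q6 -0.12 tilt 0.08
tool shift mm [-3.780e+02 -3.556e+02  2.000e-01] norm 519.0
turn -0.14
shift in target-yaw axes [-3.771e+02 -3.565e+02 -2.000e-01]
```

```bash
python3 -m creep '[[60,-29,-27.5,0,0],[60,-29,-27.5,0,0],[60,-29,-27.5,0,0],[60,-29,-27.5,0,0],[60,-29,-27.5,0,0]]'; python3 -m creep '[[60,-29,-27.5,0,0],[60,-29,-27.5,0,0],[60,-29,-27.5,0,0],[60,-29,-27.5,0,0],[60,-29,-27.5,0,0]]'; python3 go.py 0.42 0.12 0.205 76
```

```text
clock: 0.57
tcp_pos: [0.2478, 0.3871, 0.2052]
orientation: [0.123, 0.992, -0.0, -0.0]
wrist_force: [1.2, -0.1, 0.1]
gripper_width: 0.0643
clock: 0.98
tcp_pos: [0.3549, 0.2183, 0.2055]
orientation: [0.123, 0.992, 0.0, 0.0]
wrist_force: [0.3, 0.8, 0.5]
gripper_width: 0.0566
t 0.98 tcp [0.3549 0.2183 0.2055] yangle 75.88 F [0.3 0.8 0.5] T [ 0.03 -0.02 -0.02] w 56.6 q6 -0.94 tilt 0.02
tool shift mm [-87.1 -79.4   0.5] norm 117.9
turn -0.12
shift in target-yaw axes [-87.  -79.6   0.5]
```

```bash
python3 -m creep '[[60,-29,-26.5,0,0],[60,-29,-26.5,0,0],[60,-28,-26,0,0],[60,0,0,0,0],[60,0,0,0,0]]'; cat > cap.py <<'E'
import sys
from go import *
tag=sys.argv[1]; n=sys.argv[2] if len(sys.argv)>2 else "wrist"
s=env.sense(); c=env.camera(n); pickle.dump((s,c),open(tag+".pkl","wb"))
cv2.imwrite(f"pics/{tag}.png",cv2.resize(c["frame"],(768,576),interpolation=cv2.INTER_CUBIC)); report()
E
python3 cap.py w1
```

```text
clock: 1.4
tcp_pos: [0.4192, 0.121, 0.2051]
orientation: [0.125, 0.992, 0.0, -0.0]
wrist_force: [-0.8, 0.1, 0.0]
gripper_width: 0.0562
t 1.45 tcp [0.4183 0.1222 0.2051] yangle 75.73 F [-0.   0.2 -0. ] T [ 0.02 -0.02 -0.04] w 56.3 q6 -1.2 tilt 0.09
```

View pics/w1.png

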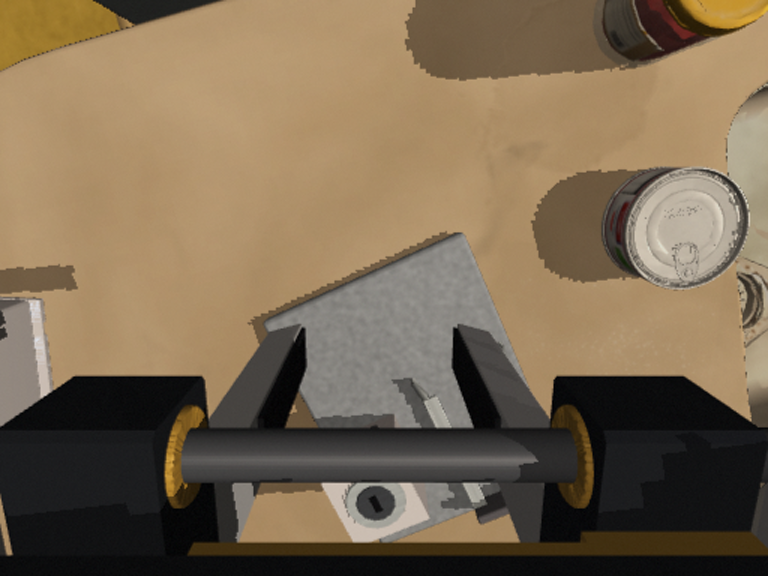

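The view shows the plate's near corners at (268,318) and (460,234), and the keyhole at (376,503), which the gripper partly hides. I need to be further out. First I'll check the clearance to tall items using depth.

```bash
python3 - <<'E'
from h import *
s,c=pickle.load(open("scene0.pkl","rb"))
d=c["depth"];v,u=np.mgrid[:384,:512];f=K(c)
P=np.stack([(u-c["cx"])/f*d,(v-c["cy"])/f*d,d],-1).reshape(-1,3)[d.ravel()>0]
W=(P-c["t"])@c["R"]
m=(W[:,2]>.09)&(W[:,2]<.6)&(W[:,0]>.2)&(W[:,0]<1)&(abs(W[:,1])<.6)
W=W[m]; k=np.floor(W[:,:2]/.05).astype(int)
for q in np.unique(k,axis=0):
    z=W[(k==q).all(1)][:,2]
    if len(z)>3: print((q*.05).round(2),z.max().round(2),end="; ")
E
```

```text
[0.25 0.3 ] 0.1; [0.25 0.35] 0.1; [0.3 0.3] 0.1; [0.3  0.35] 0.1; [0.7  0.35] 0.1; [0.7 0.4] 0.12; [0.7  0.45] 0.18; [0.7 0.5] 0.17; [0.75 0.05] 0.1; [0.75 0.1 ] 0.1; [0.75 0.35] 0.1; [0.75 0.4 ] 0.18; [0.75 0.45] 0.18; [0.8  0.05] 0.53; [0.8 0.1] 0.53; [0.8  0.15] 0.52; [0.8 0.2] 0.51; [0.8  0.25] 0.51; [0.8 0.3] 0.5; [0.8  0.35] 0.49; [0.8 0.4] 0.49; [0.8  0.45] 0.48; [0.8 0.5] 0.47; [0.8  0.55] 0.47; [ 0.85 -0.55] 0.12; [ 0.85 -0.5 ] 0.25; [ 0.85 -0.45] 0.37; [ 0.85 -0.4 ] 0.5; [ 0.85 -0.35] 0.58; [ 0.85 -0.3 ] 0.58; [ 0.85 -0.25] 0.57; [ 0.85 -0.2 ] 0.56; [ 0.85 -0.15] 0.56; [ 0.85 -0.1 ] 0.55; [ 0.85 -0.05] 0.54; [0.85 0.  ] 0.54; [0.85 0.05] 0.53; [0.85 0.1 ] 0.26; [0.85 0.15] 0.24; [0.85 0.2 ] 0.24; [0.85 0.25] 0.24; [0.85 0.3 ] 0.24; [0.85 0.35] 0.24; [0.85 0.4 ] 0.24; [0.85 0.45] 0.24; [0.85 0.5 ] 0.24; [0.85 0.55] 0.24;
```

```bash
python3 go.py 0.62 0.11 0.205
```

```text
t 1.45 tcp [0.4183 0.1222 0.2051] yangle 75.73 F [-0.   0.2 -0. ] T [ 0.02 -0.02 -0.04] w 56.3 q6 -1.2 tilt 0.09
tool shift mm [-198.5   37.9   -0.2] norm 202.1
```

```bash
python3 -m creep '[[60,-39,7.5,0,0],[60,-39,7.5,0,0],[60,-39,7.5,0,0],[60,-39,7.5,0,0],[60,-39,7.5,0,0]]';python3 -m creep '[[60,0,0,0,0],[60,0,0,0,0]]'; python3 cap.py w2
```

```text
clock: 1.87
tcp_pos: [0.6173, 0.1138, 0.2054]
orientation: [0.122, 0.993, 0.0, -0.0]
wrist_force: [-0.1, -0.8, 0.7]
gripper_width: 0.0562
clock: 2.03
tcp_pos: [0.6171, 0.1133, 0.2038]
orientation: [0.122, 0.993, 0.0, -0.001]
wrist_force: [-1.0, -0.5, -1.2]
gripper_width: 0.0562
t 2.08 tcp [0.6156 0.1132 0.2044] yangle 75.99 F [-0.1  0.  -0.7] T [-0.07 -0.03  0.03] w 56.7 q6 -1.26 tilt 0.19
```

View pics/w2.png

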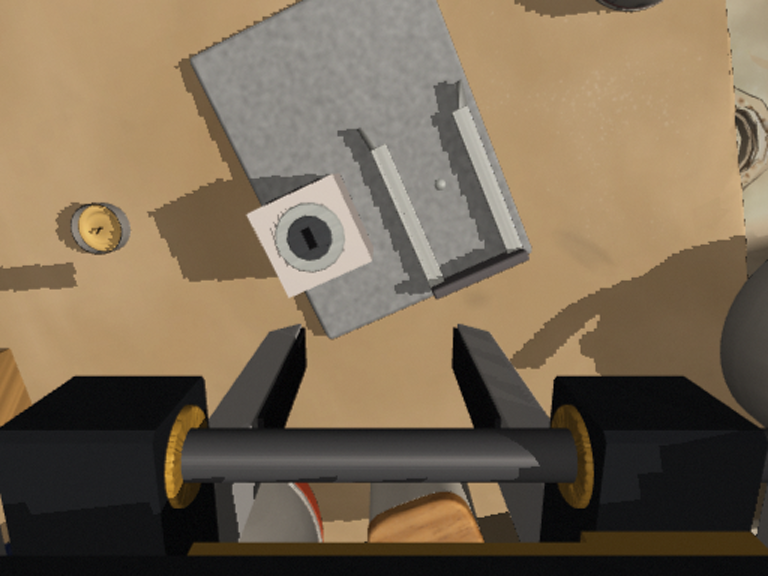

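The whole dispenser is visible: keyhole at about (310,237), detent ball at (441,184), plate corners at (191,60) and (331,337). I'll enlarge it.

```bash
python3 - <<'E'
import cv2,pickle
s,c=pickle.load(open("w2.pkl","rb"))
im=c["frame"][0:230,120:360]
cv2.imwrite("pics/w2a.png",cv2.resize(im[90:230,35:175],None,fx=5,fy=5,interpolation=cv2.INTER_CUBIC)[:600,:750])
cv2.imwrite("pics/w2b.png",cv2.resize(im[45:205,100:240],None,fx=3.7,fy=3.7,interpolation=cv2.INTER_CUBIC))
E
```

```text
(no output)
```

View pics/w2a.png

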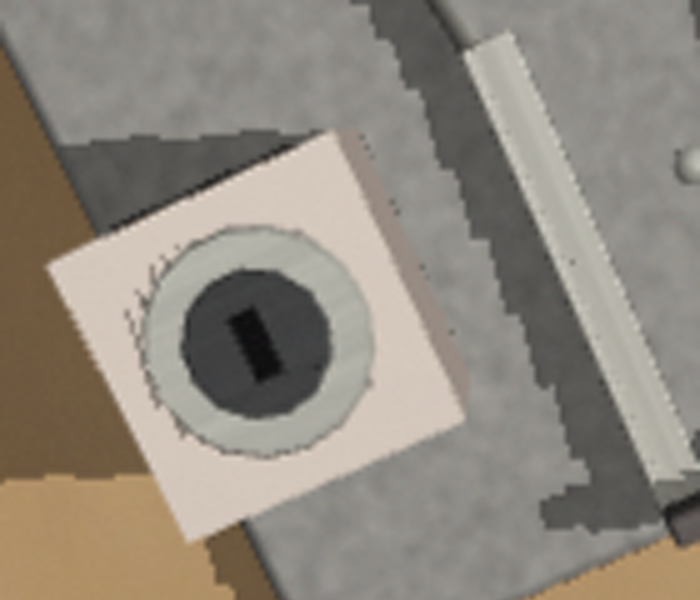

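View pics/w2b.png

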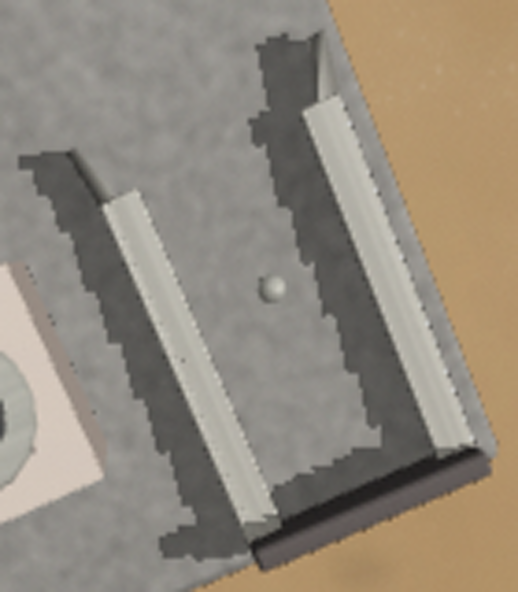

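```bash
cat > b.py <<'E'
from h import *
s,c=pickle.load(open("w2.pkl","rb"))
A=lambda l:(np.array(l)+.5)/5-.5+[155,90]
B=lambda l:(np.array(l)+.5)/3.7-.5+[220,45]
C=lambda l:(np.array(l)+.5)/1.5-.5
L=[(0,-124,70),(0,-64,70),(60,-64,70),(60,-124,70),(30,-94,73),(38,0,14.5),(-5,-25,22.5),(-5,25,22.5),(-115,-128,12),(105,-25,22.5),(105,25,22.5)]
px=np.r_[A([(48,265),(333,131),(465,418),(190,543),(256,344)]),B([(272,288),(138,190),(303,115)]),C([(191,60)]),B([(278,515),(440,452)])]
p,r=fit([(c,s,np.array(L)/1e3,px)],(.53,.16))
print(p.round(4),np.degrees(p[2]).round(2));print(r.round(1).tolist())
P=lambda l:place(p,np.array(l)/1e3).round(4)
print("lock",P([(30,-94,73)]),"entry",P([(-22,0,12)]),"seat",P([(58,0,12)]))
d=c["depth"]
for n,q in zip(L,px): print(n,d[int(q[1]),int(q[0])].round(4),end=' ')
E
python3 b.py
```

```text
[0.5361 0.1633 0.1816] 10.41
[[-0.1, -0.1], [0.1, -0.2], [0.6, 0.4], [0.1, 0.2], [0.4, 0.2], [0.3, 0.3], [-0.2, -0.9], [-1.0, -1.3], [-3.6, -1.5], [2.1, 3.9], [-0.1, 2.8]]
lock [[0.5825 0.0763 0.073 ]] entry [[0.5144 0.1594 0.012 ]] seat [[0.5931 0.1738 0.012 ]]
(0, -124, 70) 0.3811 (0, -64, 70) 0.3616 (60, -64, 70) 0.3188 (60, -124, 70) 0.3971 (30, -94, 73) 0.3096 (38, 0, 14.5) 0.3614 (-5, -25, 22.5) 0.357 (-5, 25, 22.5) 0.3418 (-115, -128, 12) 0.3443 (105, -25, 22.5) 0.3678 (105, 25, 22.5) 0.3639
```

```bash
sed -i 's/^p,r=fit.*/p,r=fit([(c,s,np.array(L[:8])\/1e3,px[:8])],(.53,.16))\nr=np.zeros((1,2))/' b.py; python3 b.py | head -4; python3 go.py 0.475 -0.21 0.205 71.1
```

```text
[ 0.5366  0.1635 -6.1084] -349.99
[[0.0, 0.0]]
lock [[0.5825 0.0762 0.073 ]] entry [[0.515  0.1597 0.012 ]] seat [[0.5937 0.1736 0.012 ]]
(0, -124, 70) 0.3811 (0, -64, 70) 0.3616 (60, -64, 70) 0.3188 (60, -124, 70) 0.3971 (30, -94, 73) 0.3096 (38, 0, 14.5) 0.3614 (-5, -25, 22.5) 0.357 (-5, 25, 22.5) 0.3418 (-115, -128, 12) 0.3443 (105, -25, 22.5) 0.3678 (105, 25, 22.5) 0.3639 t 2.08 tcp [0.6156 0.1132 0.2044] yangle 75.99 F [-0.1  0.  -0.7] T [-0.07 -0.03  0.03] w 56.7 q6 -1.26 tilt 0.19
tool shift mm [ 5.810e+01 -3.476e+02 -3.000e-01] norm 352.5
turn 4.89
shift in target-yaw axes [  28.3 -351.3   -0.6]
```

```bash
python3 -m creep '[[80,6.5,-38.6,0,0],[80,6.5,-38.6,0,0],[80,6.5,-38.6,0,0],[80,6.5,-38.6,0,0],[80,6.5,-38.6,0,0]]';python3 -m creep '[[80,6.5,-38.6,0,0],[80,6.5,-38.6,0,0],[80,6.5,-38.6,0,0],[80,6.5,-38.6,0,0],[80,0,0,0,4.9]]';python3 -m creep '[[80,0,0,0,0],[80,0,0,0,0]]'; python3 cap.py w3
```

```text
clock: 2.5
tcp_pos: [0.5352, -0.0672, 0.2061]
orientation: [0.122, 0.993, 0.0, -0.0]
wrist_force: [0.8, -0.7, -0.6]
gripper_width: 0.0751
clock: 2.92
tcp_pos: [0.4712, -0.215, 0.2061]
orientation: [0.168, 0.986, -0.002, -0.0]
wrist_force: [-0.5, 1.0, -0.4]
gripper_width: 0.0749
clock: 3.08
tcp_pos: [0.4742, -0.2096, 0.206]
orientation: [0.164, 0.986, 0.001, 0.0]
wrist_force: [-0.5, 0.6, 0.2]
gripper_width: 0.075
t 3.13 tcp [ 0.4747 -0.2094  0.2059] yangle 71.15 F [-0.3 -0.1  0.9] T [ 0.04 -0.   -0.01] w 75.3 q6 -1.79 tilt 0.05
```

View pics/w3.png

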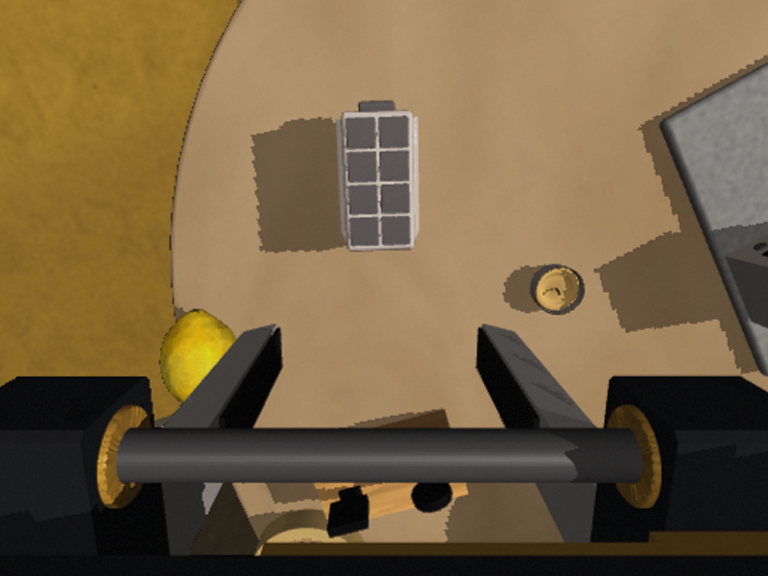

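```bash
python3 - <<'E'
import cv2,pickle
s,c=pickle.load(open("w3.pkl","rb"))
cv2.imwrite("pics/w3a.png",cv2.resize(c["frame"][60:180,200:300],None,fx=5,fy=5,interpolation=cv2.INTER_CUBIC))
E
```

```text
(no output)
```

View pics/w3a.png

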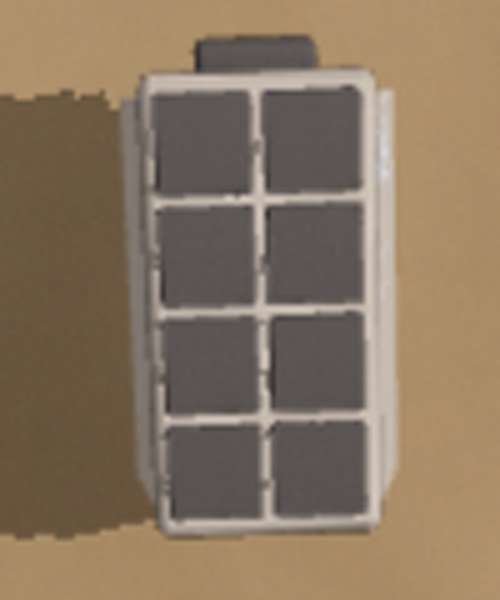

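The cassette's top corners in the crop are (145,75), (373,70), (380,528) and (162,533), and the tab is at the top.

```bash
python3 - <<'E'
from h import *
s,c=pickle.load(open("w3.pkl","rb"))
px=(np.array([(145,75),(373,70),(380,528),(162,533)])+.5)/5-.5+[200,60]
L=np.array([(-45,-23,56),(-45,23,56),(45,23,56),(45,-23,56)])/1e3
p,r=fit([(c,s,L,px)],(.42,-.19)); print(p,np.degrees(p[2])%360-360,r.round(1).tolist())
E
python3 go.py 0.417 -0.194 0.205 71
```

```text
[ 0.41934895 -0.19086142 -0.3032303 ] -17.373816483134988 [[-1.5, -0.8], [1.4, -1.1], [0.9, 1.2], [-0.9, 1.4]]
t 3.13 tcp [ 0.4747 -0.2094  0.2059] yangle 71.15 F [-0.3 -0.1  0.9] T [ 0.04 -0.   -0.01] w 75.3 q6 -1.79 tilt 0.05
tool shift mm [59.6 -4.1  0.9] norm 59.7
turn 0.15
shift in target-yaw axes [59.6 -4.3  0.9]
```

```bash
python3 go.py 0.4193 -0.1909 0.026 72.6
```

```text
t 3.13 tcp [ 0.4747 -0.2094  0.2059] yangle 71.15 F [-0.3 -0.1  0.9] T [ 0.04 -0.   -0.01] w 75.3 q6 -1.79 tilt 0.05
tool shift mm [ 58.4  -0.6 179.9] norm 189.1
turn -1.45
shift in target-yaw axes [ 58.4   1.  179.9]
```

```bash
python3 -m creep '[[80,29,0,10,-1.4],[80,29,0,20,0],[80,0,0.5,30,0],[80,0,0,30,0],[80,0,0,30,0]]';python3 -m creep '[[80,0,0,25,0],[80,0,0,25,0],[80,0,0,5,0],[80,0,0,5,0],[80,0,0,0,0]]'; python3 go.py 0.4193 -0.1909 0.026 72.6; python3 cap.py w4
```

```text
clock: 3.55
tcp_pos: [0.4205, -0.1906, 0.0852]
orientation: [0.151, 0.989, -0.0, 0.001]
wrist_force: [-0.5, -0.8, -0.1]
gripper_width: 0.075
clock: 3.97
tcp_pos: [0.4207, -0.1917, 0.0255]
orientation: [0.152, 0.988, 0.0, -0.0]
wrist_force: [0.5, -0.8, 0.8]
gripper_width: 0.0752
t 3.97 tcp [ 0.4207 -0.1917  0.0255] yangle 72.49 F [ 0.5 -0.8  0.8] T [0. 0. 0.] w 75.2 q6 -1.84 tilt 0.03
tool shift mm [ 1.6  0.3 -0.5] norm 1.7
turn -0.11
shift in target-yaw axes [ 1.6  0.3 -0.5]
t 4.02 tcp [ 0.4212 -0.1923  0.0262] yangle 72.46 F [-0.3 -0.3 -0.1] T [-0.04 -0.04 -0.03] w 75.2 q6 -1.84 tilt 0.07
```

View pics/w4.png

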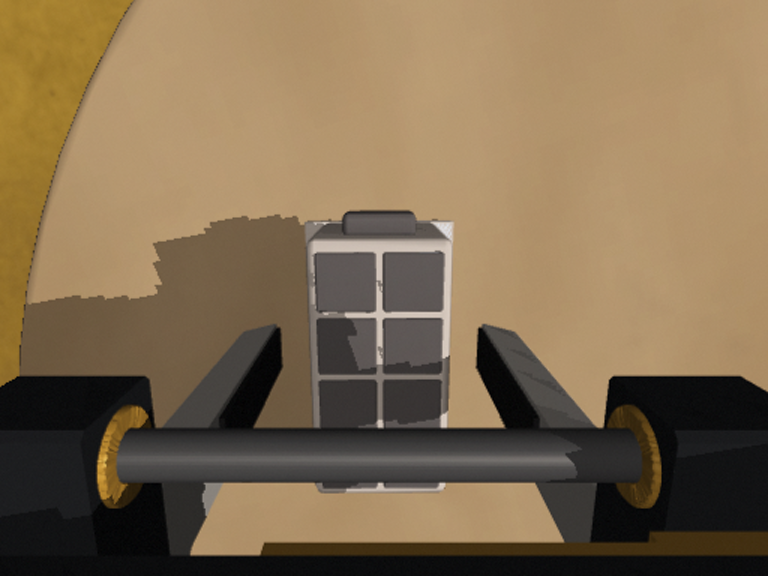

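The cassette sits centred and square between the jaws (white top spans columns 312–450, fingers at 280 and 478). Closing.

```bash
python3 -m creep '[[30,0,0,0,0],[30,0,0,0,0],[30,0,0,0,0],[30,0,0,0,0],[30,0,0,0,0]]'; python3 go.py
```

```text
clock: 4.43
tcp_pos: [0.4207, -0.1927, 0.0259]
orientation: [0.154, 0.988, 0.0, 0.001]
wrist_force: [-0.2, 0.9, 3.5]
gripper_width: 0.0456
t 4.43 tcp [ 0.4207 -0.1927  0.0259] yangle 72.34 F [-0.2  0.9  3.5] T [-0.06  0.02  0.08] w 45.6 q6 -1.84 tilt 0.06
```

```bash
python3 -m creep '[[30,0,0,-25,0],[30,0,0,-35,0],[30,0,0,-20,-7],[30,0,0,0,-7],[30,0,0,0,-7]]'; python3 -m creep '[[30,0,0,0,-6.8],[30,0,0,0,0],[30,0,0,0,0]]'; python3 go.py 0.4671 0.1509 0.106 100.2
```

```text
clock: 4.85
tcp_pos: [0.4212, -0.1933, 0.1071]
orientation: [-0.032, 0.999, -0.001, 0.001]
wrist_force: [-0.7, -0.1, -2.0]
gripper_width: 0.0455
clock: 5.1
tcp_pos: [0.4201, -0.1925, 0.1053]
orientation: [-0.087, 0.996, 0.0, -0.0]
wrist_force: [-0.5, 0.4, -1.4]
gripper_width: 0.046
t 5.1 tcp [ 0.4201 -0.1925  0.1053] yangle 99.98 F [-0.5  0.4 -1.4] T [ 0.04 -0.01 -0.01] w 46.0 q6 -2.33 tilt 0.03
tool shift mm [-105.8  330.1   -0.6] norm 346.6
turn -0.22
shift in target-yaw axes [-107.1  329.7   -0.7]
```

```bash
python3 -m creep '[[30,-11.8,36.7,0,0],[30,-11.8,36.7,0,0],[30,-11.8,36.7,0,0],[30,-11.8,36.7,0,0],[30,-11.8,36.7,0,0]]'; python3 -m creep '[[30,-11.8,36.7,0,0],[30,-11.8,36.7,0,0],[30,-11.8,36.7,0,0],[30,-11.8,36.7,0,-0.2],[30,0,0,0,0]]';  python3 -m creep '[[30,0,0,0,0]]';python3 go.py 0.4671 0.1509 0.043 100.2; python3 cap.py w5; python3 cap.py s5 scene;python3 cap.py d5 side
```

```text
clock: 5.52
tcp_pos: [0.4458, -0.0, 0.1053]
orientation: [-0.087, 0.996, 0.0, -0.0]
wrist_force: [0.3, 0.4, -1.3]
gripper_width: 0.0456
clock: 5.93
tcp_pos: [0.4676, 0.1576, 0.1054]
orientation: [-0.091, 0.996, 0.002, 0.001]
wrist_force: [0.2, -0.8, -2.1]
gripper_width: 0.0459
clock: 6.02
tcp_pos: [0.4664, 0.1529, 0.1051]
orientation: [-0.091, 0.996, -0.0, -0.0]
wrist_force: [-1.4, -0.6, -1.7]
gripper_width: 0.0455
t 6.02 tcp [0.4664 0.1529 0.1051] yangle 100.48 F [-1.4 -0.6 -1.7] T [-0.    0.04  0.05] w 45.5 q6 -1.58 tilt 0.04
tool shift mm [-0.3 -2.1 62.1] norm 62.1
turn 0.28
shift in target-yaw axes [-0.3 -2.1 62.1]
t 6.07 tcp [0.4661 0.1515 0.105 ] yangle 100.39 F [ 0.3  0.1 -1.4] T [ 0.05  0.01 -0.02] w 45.5 q6 -1.58 tilt 0.08
t 6.12 tcp [0.4661 0.1507 0.1051] yangle 100.31 F [ 0.6  0.2 -1.1] T [ 0.05  0.02 -0.03] w 46.1 q6 -1.58 tilt 0.08
t 6.17 tcp [0.4661 0.1502 0.1051] yangle 100.26 F [-0.3 -0.4 -1.2] T [ 0.04  0.02 -0.03] w 46.1 q6 -1.58 tilt 0.07
```

View pics/w5.png

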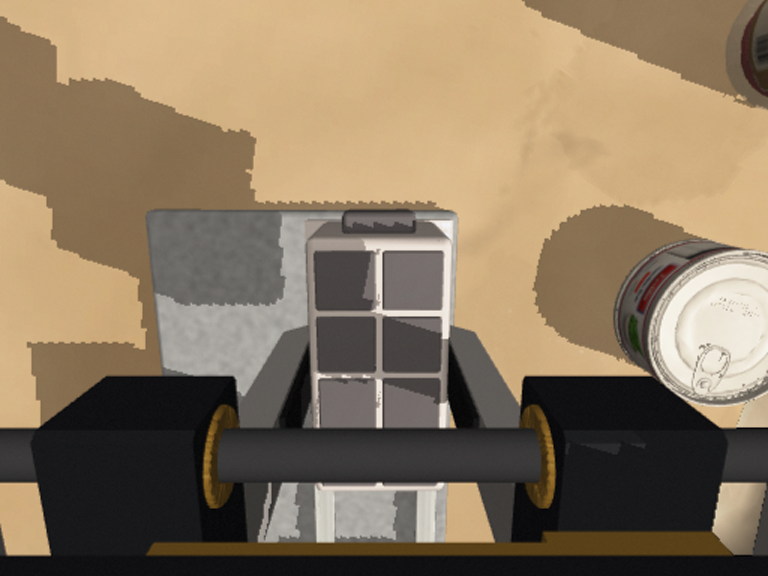

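View pics/s5.png

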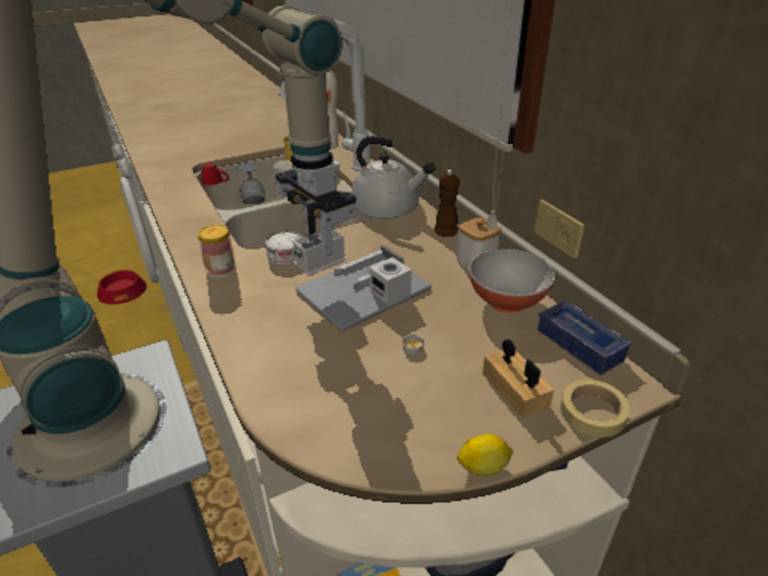

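The cassette is over the plate and its near edge (row 212) is level with the image. The rail lips are visible at the bottom at about (326,510) and (426,510). I'll check the lateral centring on a crop.

```bash
python3 - <<'E'
import cv2,pickle
from h import *
s,c=pickle.load(open("w5.pkl","rb"))
cv2.imwrite("pics/w5a.png",cv2.resize(c["frame"][310:370,170:330],None,fx=5,fy=5,interpolation=cv2.INTER_CUBIC))
p=(.5364,.1634,np.radians(10.2))
L=np.array([(x,y,22.5) for x in(-5,20) for y in (-25,25)]+[(-115,46,12),(-115,-128,12)])/1e3
q=proj(c,place(p,L),s); print(q.round(1).tolist(),((q-[170,310]+.5)*5).round(0).tolist())
E
```

```text
[[221.1, 269.5], [278.6, 269.7], [221.5, 295.4], [278.0, 295.6], [306.3, 141.2], [94.5, 140.2]] [[258.0, -200.0], [546.0, -199.0], [260.0, -71.0], [542.0, -69.0], [684.0, -841.0], [-375.0, -847.0]]
```

View pics/w5a.png

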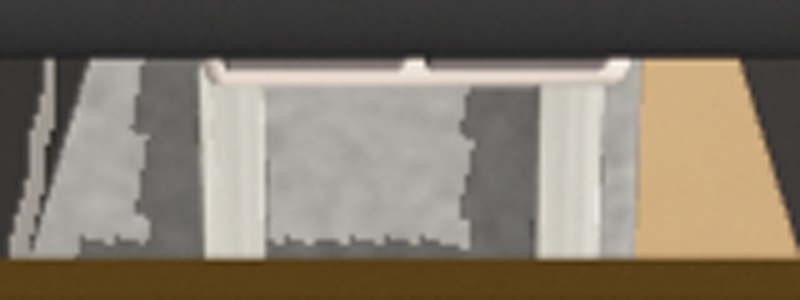

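```bash
python3 -m creep '[[30,0,0.5,25,0],[30,0,0,25,0],[30,0,0,12,0],[30,0,0,2.5,0],[30,0,0,0,0]]'; python3 go.py 0.4671 0.1509 0.038 100.2; python3 -m creep '[[30,0,0,1.5,0],[30,0,0,1.5,0],[30,0,0,0,0]]'; python3 go.py  0.4671 0.1509 0.038 100.2
```

```text
clock: 6.58
tcp_pos: [0.4659, 0.1502, 0.0403]
orientation: [-0.089, 0.996, -0.0, -0.001]
wrist_force: [0.3, -0.4, -1.0]
gripper_width: 0.0455
t 6.58 tcp [0.4659 0.1502 0.0403] yangle 100.19 F [ 0.3 -0.4 -1. ] T [ 0.04 -0.04 -0.02] w 45.5 q6 -1.58 tilt 0.13
tool shift mm [-1.3  0.5  2.3] norm 2.7
turn -0.01
shift in target-yaw axes [-1.3  0.5  2.3]
clock: 6.83
tcp_pos: [0.4672, 0.1515, 0.0387]
orientation: [-0.09, 0.996, 0.0, 0.001]
wrist_force: [-0.0, -0.3, -0.8]
gripper_width: 0.046
t 6.83 tcp [0.4672 0.1515 0.0387] yangle 100.32 F [-0.  -0.3 -0.8] T [ 0.06  0.04 -0.  ] w 46.0 q6 -1.58 tilt 0.1
tool shift mm [ 0.3 -0.6  0.7] norm 0.9
turn 0.12
shift in target-yaw axes [ 0.3 -0.6  0.7]
```

```bash
python3 -m creep '[[30,0,0,1,0],[30,0,0,0,0]]'; python3 go.py  0.4671 0.1509 0.038 100.2
```

```text
clock: 7.0
tcp_pos: [0.4673, 0.1517, 0.038]
orientation: [-0.09, 0.996, -0.0, 0.001]
wrist_force: [0.2, -1.1, 3.2]
gripper_width: 0.0459
t 7.0 tcp [0.4673 0.1517 0.038 ] yangle 100.37 F [ 0.2 -1.1  3.2] T [-0.16  0.17 -0.01] w 45.9 q6 -1.58 tilt 0.11
tool shift mm [ 0.4 -0.8 -0. ] norm 0.9
turn 0.17
shift in target-yaw axes [ 0.4 -0.8 -0. ]
```

```bash
python3 -m creep '[[30,0,0,-1,0],[30,-15,0,0,0],[30,-15,0,0,0],[30,-10,0,0,0],[30,0,0,0,0]]'; python3 go.py  0.4671 0.1509 0.038 100.2
```

```text
clock: 7.42
tcp_pos: [0.5089, 0.1595, 0.0382]
orientation: [-0.09, 0.996, 0.0, 0.002]
wrist_force: [-0.1, -0.4, -0.9]
gripper_width: 0.0457
t 7.42 tcp [0.5089 0.1595 0.0382] yangle 100.36 F [-0.1 -0.4 -0.9] T [ 0.07 -0.02 -0.03] w 45.7 q6 -1.58 tilt 0.21
tool shift mm [42.7 -0.9  0.1] norm 42.7
turn 0.16
shift in target-yaw axes [42.7 -1.   0.2]
```

```bash
python3 -m creep '[[30,-12,0,0,0],[30,-12,0,0,0],[30,-12,0,0,0],[30,-9,0,0,0],[30,0,0,0,0]]'; python3 go.py  0.5937 0.1738 0.038 100.2; python3 -m creep '[[30,-10,0,0,0],[30,-10,0,0,0],[30,-8,0,0,0],[30,0,0,0,0]]'; python3 go.py  0.5937 0.1738 0.038 100.2; python3 cap.py w6;  python3 cap.py s6 scene
```

```text
clock: 7.83
tcp_pos: [0.5495, 0.167, 0.0385]
orientation: [-0.09, 0.996, 0.0, -0.001]
wrist_force: [0.4, 0.5, 2.2]
gripper_width: 0.0462
t 7.83 tcp [0.5495 0.167  0.0385] yangle 100.36 F [0.4 0.5 2.2] T [ 0.11  0.01 -0.01] w 46.2 q6 -1.58 tilt 0.12
tool shift mm [-44.7  -1.3   0.4] norm 44.8
turn 0.16
shift in target-yaw axes [-44.7  -1.2   0.5]
clock: 8.17
tcp_pos: [0.5783, 0.1723, 0.0384]
orientation: [-0.09, 0.996, 0.0, -0.0]
wrist_force: [1.3, 0.6, 3.6]
gripper_width: 0.0456
t 8.17 tcp [0.5783 0.1723 0.0384] yangle 100.36 F [1.3 0.6 3.6] T [ 0.08 -0.01  0.04] w 45.6 q6 -1.58 tilt 0.02
tool shift mm [-15.5  -1.3   0.4] norm 15.5
turn 0.16
shift in target-yaw axes [-15.5  -1.3   0.4]
t 8.22 tcp [0.5788 0.1724 0.0385] yangle 100.36 F [-0.2  0.6  3.6] T [ 0.17 -0.04 -0.05] w 46.0 q6 -1.58 tilt 0.1
t 8.27 tcp [0.5789 0.1724 0.0385] yangle 100.36 F [0.4 0.4 2.9] T [ 0.16 -0.08 -0.03] w 46.0 q6 -1.58 tilt 0.14
```

View pics/w6.png

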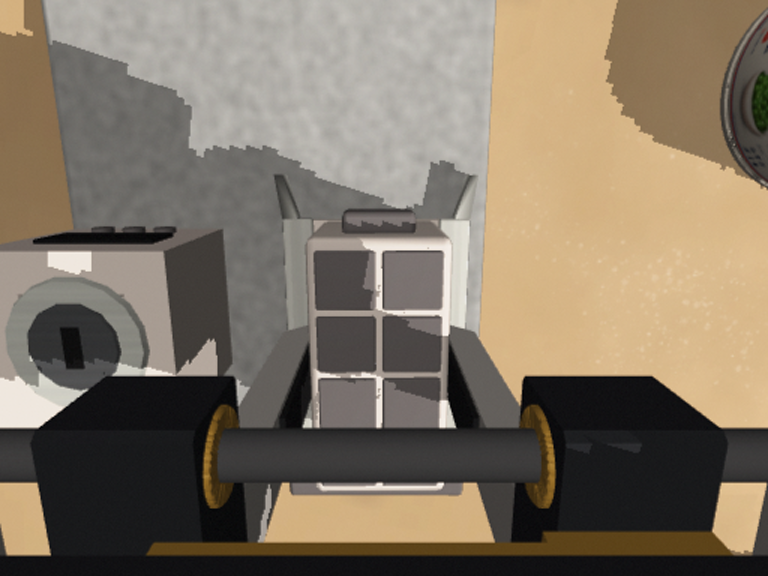

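```bash
python3 - <<'E'
import cv2,pickle
s,c=pickle.load(open("s6.pkl","rb"))
cv2.imwrite("pics/s6a.png",cv2.resize(c["frame"][110:240,170:330],None,fx=4.6,fy=4.6,interpolation=cv2.INTER_CUBIC))
E
```

```text
(no output)
```

View pics/s6a.png

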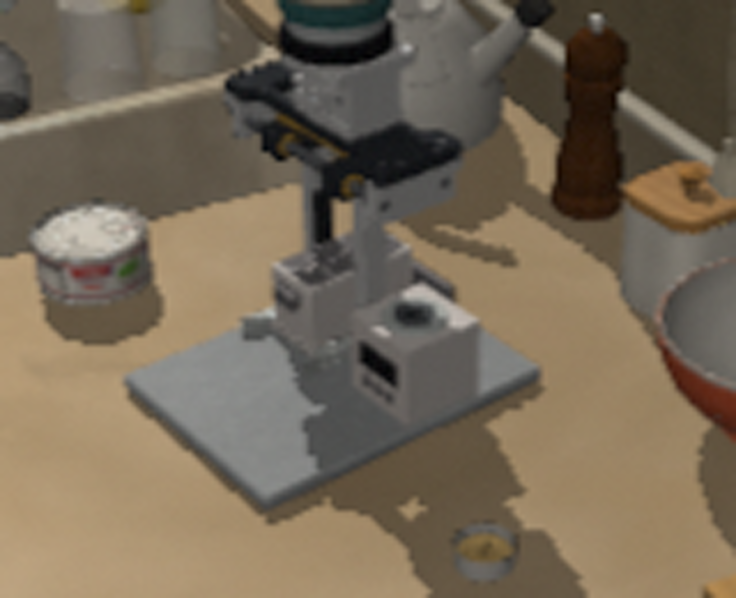

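The cassette is in the rail between the lips and centred. Its back edge is at row 237 and the lip ends are at row 220. Now the last stretch, slowly, watching the force.

```bash
python3 -m creep '[[30,-6,0,0,0],[30,-5,0,0,0],[30,0,0,0,0]]'; python3 go.py  0.5937 0.1738 0.038; python3 -m creep '[[30,-1.5,0,0,0],[30,0,0,0,0]]'; python3 go.py  0.5937 0.1738 0.038;  python3 -m creep '[[30,-1.5,0,0,0],[30,0,0,0,0]]'; python3 go.py  0.5937 0.1738 0.038
```

```text
clock: 8.52
tcp_pos: [0.5869, 0.1738, 0.0382]
orientation: [-0.09, 0.996, -0.0, -0.002]
wrist_force: [-3.3, -0.7, 5.6]
gripper_width: 0.0458
t 8.52 tcp [0.5869 0.1738 0.0382] yangle 100.36 F [-3.3 -0.7  5.6] T [-0.    0.7   0.05] w 45.8 q6 -1.58 tilt 0.24
tool shift mm [-6.7 -1.2  0.1] norm 6.8
clock: 8.68
tcp_pos: [0.5875, 0.1739, 0.0382]
orientation: [-0.09, 0.996, -0.0, -0.003]
wrist_force: [-5.1, -0.7, 8.5]
gripper_width: 0.0458
t 8.68 tcp [0.5875 0.1739 0.0382] yangle 100.37 F [-5.1 -0.7  8.5] T [-0.15  1.07  0.03] w 45.8 q6 -1.58 tilt 0.31
tool shift mm [-6.  -1.2  0.2] norm 6.2
clock: 8.85
tcp_pos: [0.5883, 0.174, 0.0382]
orientation: [-0.09, 0.996, -0.0, -0.003]
wrist_force: [-6.5, -0.2, 9.7]
gripper_width: 0.0457
t 8.85 tcp [0.5883 0.174  0.0382] yangle 100.37 F [-6.5 -0.2  9.7] T [-0.14  1.35 -0.04] w 45.7 q6 -1.58 tilt 0.39
tool shift mm [-5.3 -1.2  0.2] norm 5.4
```

```bash
python3 cap.py w7; python3 cap.py s7 scene; python3 - <<'E'
import cv2,pickle,numpy as np
s,c=pickle.load(open("w7.pkl","rb")); s2,c2=pickle.load(open("s7.pkl","rb"))
a=cv2.resize(c["frame"][130:370,150:370],None,fx=2.4,fy=2.4,interpolation=cv2.INTER_CUBIC)
cv2.imwrite("pics/w7a.png",a)
E
```

```text
t 8.9 tcp [0.5884 0.174  0.0382] yangle 100.37 F [-5.5 -0.8  8.8] T [-0.15  1.29  0.01] w 45.8 q6 -1.58 tilt 0.37
t 8.95 tcp [0.5884 0.1741 0.0382] yangle 100.37 F [-5.2 -1.1  9.1] T [-0.16  1.28  0.01] w 45.7 q6 -1.58 tilt 0.37
```

View pics/w7a.png

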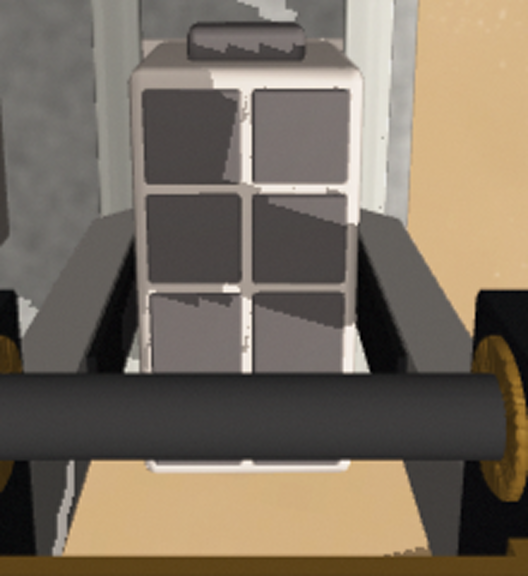

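```bash
python3 - <<'E'
from h import *
import cv2
s,c=pickle.load(open("w7.pkl","rb"))
# rear-top rounded corners, front-top corners
px=(np.array([(135,72),(360,70),(349,470),(147,470)])+.5)/2.4-.5+[150,130]
L=np.array([(-45,-23,68.3),(-45,23,68.3),(45,23,68.3),(45,-23,68.3)])/1e3
p,r=fit([(c,s,L,px)],(.58,.17)); print(p,np.degrees(p[2])%360,r.round(1).tolist())
d=p[:2]-[.5364,.1634]; a=np.radians(10.2); print("local",(d@np.array([[np.cos(a),-np.sin(a)],[np.sin(a),np.cos(a)]])*1e3).round(1))
s2,c2=pickle.load(open("s7.pkl","rb"))
cv2.imwrite("pics/s7a.png",cv2.resize(c2["frame"][150:210,210:290],None,fx=9,fy=9,interpolation=cv2.INTER_CUBIC))
E
```

```text
[0.58664198 0.17356348 0.18754294] 10.745418859029211 [[-4.1, -1.1], [2.8, -0.9], [2.5, 5.3], [-2.0, 5.8]]
local [51.2  1.1]
```

View pics/s7a.png

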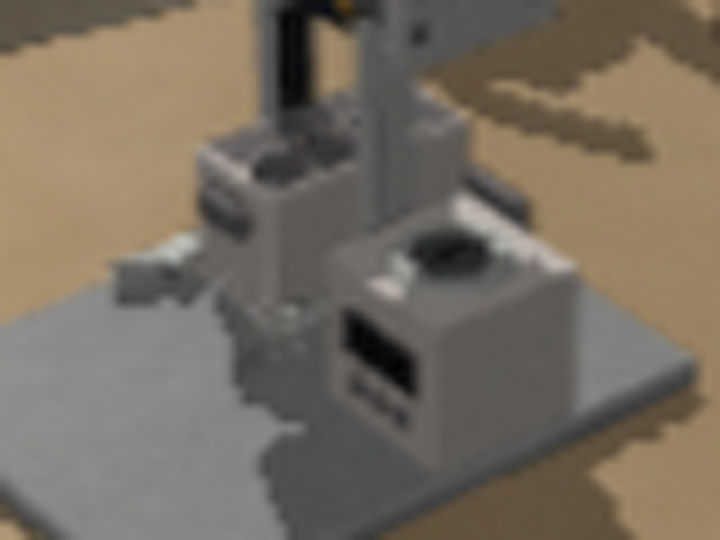

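The cassette hasn't slipped in the grip and sits about 6 mm short of home. The 9 N vertical load suggests I'm pressing it into the plate, so I'll raise a little and push on.

```bash
python3 -m creep '[[30,0,0,-0.6,0],[30,0,0,0,0]]'; python3 go.py  0.5937 0.1738 0.038; python3 -m creep '[[30,0,0,-0.6,0],[30,0,0,0,0]]'; python3 go.py  0.5937 0.1738 0.038
```

```text
clock: 9.12
tcp_pos: [0.5913, 0.1745, 0.0386]
orientation: [-0.09, 0.996, -0.0, -0.0]
wrist_force: [-0.2, 0.3, 2.7]
gripper_width: 0.0457
t 9.12 tcp [0.5913 0.1745 0.0386] yangle 100.37 F [-0.2  0.3  2.7] T [ 0.04  0.06 -0.04] w 45.7 q6 -1.58 tilt 0.02
tool shift mm [-2.2 -1.1  0.6] norm 2.6
clock: 9.28
tcp_pos: [0.5925, 0.1746, 0.0389]
orientation: [-0.09, 0.996, 0.0, 0.001]
wrist_force: [1.0, -0.1, -0.8]
gripper_width: 0.0457
t 9.28 tcp [0.5925 0.1746 0.0389] yangle 100.36 F [ 1.  -0.1 -0.8] T [ 0.08 -0.15  0.05] w 45.7 q6 -1.58 tilt 0.09
tool shift mm [-1.1 -1.   0.9] norm 1.7
```

```bash
for i in 1; do python3 -m creep '[[30,-1,0,0,0],[30,0,0,0,0]]' >/dev/null; python3 go.py; done; python3 -m creep '[[30,-1,0,0,0],[30,0,0,0,0]]'>/dev/null; python3 go.py; python3 -m creep '[[30,-1,0,0,0],[30,0,0,0,0]]'>/dev/null; python3 go.py
```

```text
t 9.45 tcp [0.5929 0.1748 0.0388] yangle 100.35 F [ 0.9 -0.6 -1. ] T [ 0.02 -0.17 -0.04] w 45.9 q6 -1.58 tilt 0.02
t 9.62 tcp [0.5935 0.1749 0.0388] yangle 100.36 F [ 0.7  0.8 -2.1] T [ 0.05 -0.03 -0.01] w 45.7 q6 -1.58 tilt 0.03
t 9.78 tcp [0.5945 0.1751 0.039 ] yangle 100.36 F [ 0.5  0.4 -1.1] T [0.07 0.02 0.01] w 45.8 q6 -1.58 tilt 0.01
```

```bash
python3 -m creep '[[30,-1,0,0,0],[30,0,0,0,0]]' >/dev/null; python3 go.py;  python3 -m creep '[[30,-1,0,0,0],[30,0,0,0,0]]'>/dev/null; python3 go.py
```

```text
t 9.95 tcp [0.5956 0.1753 0.0392] yangle 100.36 F [-0.6 -0.6 -1.2] T [ 0.02 -0.02  0.02] w 45.9 q6 -1.58 tilt 0.01
t 10.12 tcp [0.596  0.1754 0.0391] yangle 100.36 F [-0.9 -0.7 -1.4] T [ 0.08  0.21 -0.07] w 45.7 q6 -1.58 tilt 0.05
```

```bash
python3 -m creep '[[30,-1.5,0,0,0],[30,0,0,0,0]]' >/dev/null; python3 go.py;  python3 -m creep '[[30,-1.5,0,0,0],[30,0,0,0,0]]'>/dev/null; python3 go.py
```

```text
t 10.28 tcp [0.5961 0.1755 0.0389] yangle 100.36 F [-4.4 -0.4  1.9] T [-0.09  0.82 -0.07] w 45.9 q6 -1.58 tilt 0.22
t 10.45 tcp [0.5961 0.1755 0.0387] yangle 100.36 F [-6.8 -1.8  2.2] T [-0.2   1.2  -0.13] w 46.0 q6 -1.58 tilt 0.38
```

It hit a hard stop exactly where expected (origin ≈ 59 mm against 58 mm for the seat). Releasing and lifting, then I'll check.

```bash
python3 -m creep '[[30,2,0,0,0],[62,0,0,0,0],[62,0,0,0,0],[62,0,0,0,0],[62,0,0,0,0]]'; python3 go.py; python3 -m creep '[[62,0,0,-30,0],[62,0,0,-40,0],[62,0,0,-40,0],[62,0,0,-40,0],[62,-25,0,0,0]]'; python3 -m creep '[[62,-10,0,0,0],[62,0,0,0,0]]'; python3 cap.py w8; python3 cap.py s8 scene;  python3 cap.py d8 side
```

```text
clock: 10.87
tcp_pos: [0.5986, 0.1758, 0.0397]
orientation: [-0.09, 0.996, 0.0, 0.001]
wrist_force: [-0.5, 0.3, -0.9]
gripper_width: 0.0581
t 10.87 tcp [0.5986 0.1758 0.0397] yangle 100.36 F [-0.5  0.3 -0.9] T [ 0.09  0.02 -0.  ] w 58.1 q6 -1.58 tilt 0.14
clock: 11.28
tcp_pos: [0.6237, 0.1808, 0.1998]
orientation: [-0.091, 0.996, 0.001, 0.007]
wrist_force: [0.2, 1.5, 1.0]
gripper_width: 0.0585
clock: 11.45
tcp_pos: [0.6338, 0.1821, 0.1887]
orientation: [-0.09, 0.996, 0.0, 0.001]
wrist_force: [-0.2, -0.1, -0.4]
gripper_width: 0.0583
t 11.5 tcp [0.6316 0.1817 0.1873] yangle 100.35 F [-0.2  0.4  0.1] T [ 0.04  0.03 -0.01] w 58.1 q6 -1.58 tilt 0.16
t 11.55 tcp [0.6304 0.1816 0.1868] yangle 100.36 F [-0.6 -0.3  0.3] T [ 0.05 -0.02  0.02] w 58.2 q6 -1.58 tilt 0.28
t 11.6 tcp [0.63   0.1816 0.1867] yangle 100.36 F [ 0.5  0.5 -0.5] T [ 0.07  0.04 -0.03] w 58.3 q6 -1.58 tilt 0.31
```

View pics/w8.png

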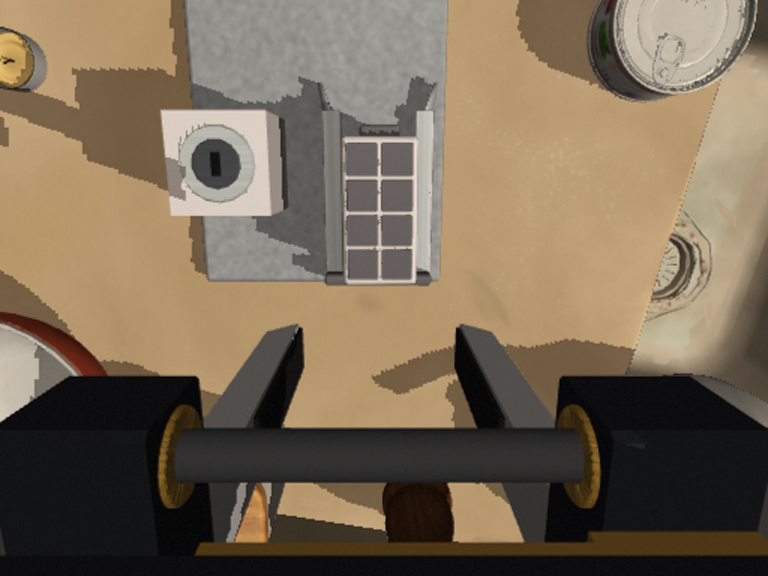

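The cassette is against the stop (top spans (343,138) to (416,283), stop at row 278). The keyhole at (216,163) is also clear. I'll measure both on crops.

```bash
python3 - <<'E'
import cv2,pickle
s,c=pickle.load(open("w8.pkl","rb"))
cv2.imwrite("pics/w8a.png",cv2.resize(c["frame"][65:155,100:300],None,fx=4,fy=4,interpolation=cv2.INTER_CUBIC))
cv2.imwrite("pics/w8b.png",cv2.resize(c["frame"][60:200,200:300],None,fx=4.2,fy=4.2,interpolation=cv2.INTER_CUBIC))
E
```

```text
(no output)
```

View pics/w8a.png

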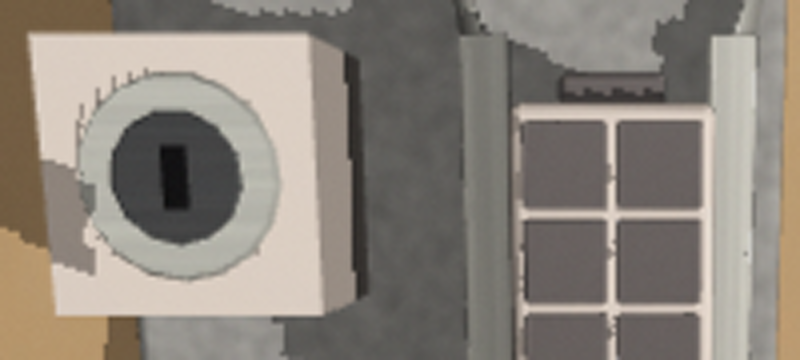

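View pics/w8b.png

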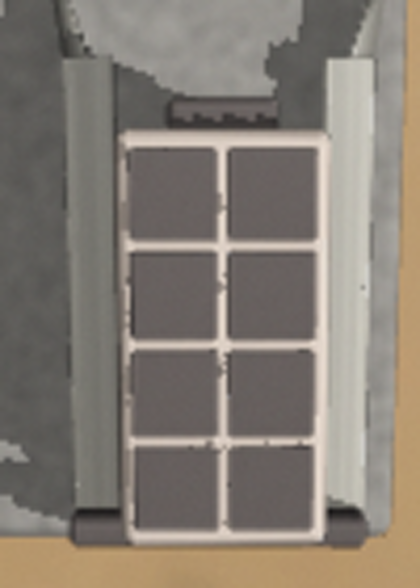

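```bash
cat > e.py <<'E'
from h import *
s,c=pickle.load(open("w8.pkl","rb")); s["tcp_pos"]=np.array([.6310,.1817,.1872])
A=lambda l:(np.array(l)+.5)/4-.5+[100,65]
B=lambda l:(np.array(l)+.5)/4.2-.5+[200,60]
L=np.array([(0,-124,70),(0,-64,70),(60,-64,70),(60,-124,70),(30,-94,73),(-5,-25,22.5),(-5,25,22.5)])/1e3
px=np.r_[A([(28,33),(308,33),(325,315),(57,316),(174,177)]),B([(113,60),(328,60)])]
p,r=fit([(c,s,L,px)],(.53,.16)); p[2]=(p[2]+np.pi)%(2*np.pi)-np.pi
print(p.round(4),np.degrees(p[2]).round(2),r.round(1).tolist()); print("lock",place(p,[(.03,-.094,.073)]))
Lc=np.array([(-45,-23,68),(-45,23,68),(45,23,68),(45,-23,68)])/1e3
pc,r=fit([(c,s,Lc,B([(121,133),(329,130),(322,542),(130,543)]))],(.58,.17))
a=p[2]; d=pc[:2]-p[:2]
print("cass",pc.round(4),np.degrees(pc[2])%360,r.round(1).tolist(),"local",np.cos(a)*d[0]+np.sin(a)*d[1],-np.sin(a)*d[0]+np.cos(a)*d[1])
E
python3 e.py
```

```text
[0.5335 0.1635 0.1766] 10.12 [[0.1, -0.1], [0.5, 0.2], [-0.5, 0.4], [-0.5, -0.1], [0.3, 0.3], [0.4, -0.6], [-0.3, -0.3]]
lock [[0.57958736 0.07620905 0.073     ]]
cass [0.5907 0.175  0.1874] 10.737610164286162 [[-1.9, -1.2], [1.5, -0.9], [2.0, 1.7], [-1.6, 1.8]] local 0.058292058780761644 0.0013296558844204422
```

The cassette measures 58.3 mm along the rail, so it is home (seat at 58). Now to the key block, turning on the way.

```bash
cat > plan.py <<'E'
import sys
from go import *
x,y,z,yaw,n=map(float,sys.argv[1:6]); n=int(n)
s=env.sense(); R=Ro.from_quat(s["orientation"]).as_matrix(); th=np.degrees(np.arctan2(R[1,1],R[0,1]))
D=(np.array([x,y,z])-s["tcp_pos"])*1000/n; t=-(yaw-th)/n
out=[]
for i in range(n):
    a=np.radians(th-t*i); yv=np.array([np.cos(a),np.sin(a),0]); xv=np.cross(yv,[0,0,-1])
    out.append([round(float(v),1) for v in (xv@D,yv@D,-D[2],t)])
print(s["tcp_pos"],th.round(2)); print(out)
E
python3 plan.py 0.64 -0.30 0.19 -2 15
```

```text
[0.62999422 0.18156613 0.18671812] 100.36
[[5.1, -31.7, -0.2, 6.8], [1.3, -32.1, -0.2, 6.8], [-2.5, -32.0, -0.2, 6.8], [-6.3, -31.5, -0.2, 6.8], [-10.0, -30.5, -0.2, 6.8], [-13.5, -29.1, -0.2, 6.8], [-16.9, -27.3, -0.2, 6.8], [-20.0, -25.1, -0.2, 6.8], [-22.9, -22.5, -0.2, 6.8], [-25.4, -19.7, -0.2, 6.8], [-27.5, -16.5, -0.2, 6.8], [-29.3, -13.1, -0.2, 6.8], [-30.7, -9.5, -0.2, 6.8], [-31.6, -5.8, -0.2, 6.8], [-32.0, -2.0, -0.2, 6.8]]
```

```bash
python3 -m creep '[[62,5,-31.5,0,6.8],[62,1,-32,0,6.8],[62,-2.5,-32,0,6.8],[62,-6,-31.5,0,6.8],[62,-10,-30.5,0,6.8]]'; python3 -m creep '[[62,-13.5,-29,0,6.8],[62,-17,-27,0,6.8],[62,-20,-25,0,6.8],[62,-23,-22.5,0,6.8],[62,-25.5,-19.5,0,6.8]]'; python3 go.py 0.64 -0.30 0.19 -2; python3 -m creep '[[40,-27.5,-16.5,0,6.8],[40,-29.5,-13,0,6.8],[40,-30.5,-9.5,0,6.8],[40,-31.5,-6,0,6.8],[40,-32,-2,0,6.8]]'; python3 -m creep '[[40,0,0,0,0],[40,0,0,0,0],[40,0,0,0,0]]'; python3 cap.py w9; python3 go.py 0.64 -0.30 0.19 -2
```

```text
clock: 12.02
tcp_pos: [0.6333, 0.0207, 0.1875]
orientation: [0.207, 0.978, -0.0, -0.002]
wrist_force: [0.5, 0.2, 0.2]
gripper_width: 0.0585
clock: 12.43
tcp_pos: [0.6379, -0.1393, 0.1876]
orientation: [0.485, 0.875, -0.0, -0.002]
wrist_force: [0.1, 0.2, 0.4]
gripper_width: 0.0583
t 12.43 tcp [ 0.6379 -0.1393  0.1876] yangle 32.02 F [0.1 0.2 0.4] T [-0.02 -0.03 -0.01] w 58.3 q6 -0.88 tilt 0.22
tool shift mm [-137.4  -83.4   -2.7] norm 160.7
turn 34.02
shift in target-yaw axes [-160.5    7.8   -2.4]
clock: 12.85
tcp_pos: [0.6422, -0.2993, 0.1874]
orientation: [0.719, 0.695, -0.0, -0.002]
wrist_force: [0.1, -0.3, -0.1]
gripper_width: 0.0375
clock: 13.1
tcp_pos: [0.6428, -0.2975, 0.1878]
orientation: [0.717, 0.697, -0.0, -0.002]
wrist_force: [0.7, 0.3, 0.1]
gripper_width: 0.0376
t 13.15 tcp [ 0.6432 -0.297   0.1882] yangle -1.55 F [0.5 0.8 0.3] T [-0.05  0.09  0.05] w 37.3 q6 -0.5 tilt 0.16
t 13.15 tcp [ 0.6432 -0.297   0.1882] yangle -1.55 F [0.5 0.8 0.3] T [-0.05  0.09  0.05] w 37.3 q6 -0.5 tilt 0.16
tool shift mm [-3.  -3.1 -1.8] norm 4.7
turn 0.45
shift in target-yaw axes [-3.1 -3.1 -1.8]
```

View pics/w9.png

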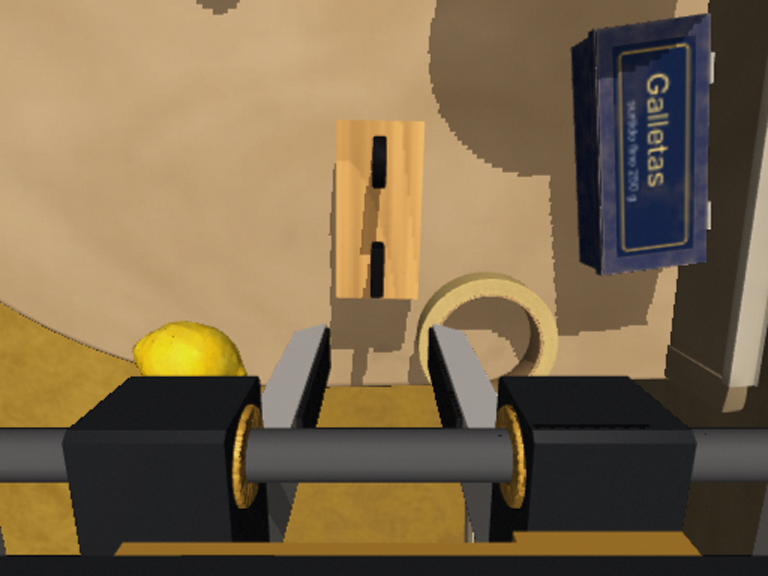

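From above, the heads are at (379,162) and (377,270). The upper one (y ≈ -0.23) is the round key identified in the scene view. Next, a crop of the block.

```bash
python3 - <<'E'
import cv2,pickle
s,c=pickle.load(open("w9.pkl","rb"))
cv2.imwrite("pics/w9a.png",cv2.resize(c["frame"][75:205,205:305],None,fx=4.6,fy=4.6,interpolation=cv2.INTER_CUBIC))
E
```

```text
(no output)
```

View pics/w9a.png

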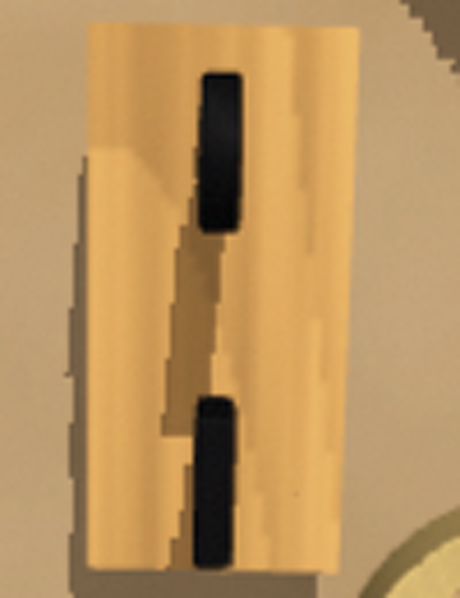

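```bash
python3 - <<'E'
from h import *
s,c=pickle.load(open("w9.pkl","rb"))
B=lambda l:(np.array(l)+.5)/4.6-.5+[205,75]
L=np.array([(58,28,40),(58,-28,40),(-58,-28,40),(-58,28,40)])/1e3
p,r=fit([(c,s,L,B([(89,22),(359,27),(339,573),(88,570)]))],(.64,-.26))
print(p.round(4),np.degrees(p[2])%360,r.round(1).tolist())
print("keys",place(p,np.array([(32,0,67),(-32,0,67)])/1e3).round(4))
print("head px pred",((proj(c,place(p,np.array([(32,0,82),(32,0,67),(32,15,67),(32,-15,67),(-32,0,82)])/1e3),s)-[205,75]+.5)*4.6).round(0).tolist())
E
python3 go.py
```

```text
[ 0.6427 -0.2594  1.5243] 87.33485870070642 [[-0.3, 0.2], [0.2, 0.2], [-0.0, -0.1], [0.1, -0.4]]
keys [[ 0.6442 -0.2275  0.067 ]
 [ 0.6412 -0.2914  0.067 ]]
head px pred [[221.0, 153.0], [222.0, 154.0], [144.0, 153.0], [299.0, 156.0], [215.0, 496.0]]
t 13.15 tcp [ 0.6432 -0.297   0.1882] yangle -1.55 F [0.5 0.8 0.3] T [-0.05  0.09  0.05] w 37.3 q6 -0.5 tilt 0.16
```

```bash
python3 go.py 0.6442 -0.2275 0.048 -2.7; python3 -m creep '[[40,35,0,5,1.1],[40,34,-2,20,0],[40,0,-0.5,35,0],[40,0,0,35,0],[40,0,0,20,0]]'; python3 -m creep '[[40,0,0,10,0],[40,0,0,0,0],[40,0,0,0,0]]';python3 go.py 0.6442 -0.2275 0.048 -2.7
```

```text
t 13.15 tcp [ 0.6432 -0.297   0.1882] yangle -1.55 F [0.5 0.8 0.3] T [-0.05  0.09  0.05] w 37.3 q6 -0.5 tilt 0.16
tool shift mm [ 69.3  -0.6 140.4] norm 156.5
turn 1.15
shift in target-yaw axes [ 69.5  -2.2 140.2]
clock: 13.57
tcp_pos: [0.6419, -0.2255, 0.0711]
orientation: [0.722, 0.692, -0.001, -0.002]
wrist_force: [0.5, -0.3, -0.2]
gripper_width: 0.0376
clock: 13.82
tcp_pos: [0.6445, -0.2288, 0.0647]
orientation: [0.723, 0.69, 0.0, 0.0]
wrist_force: [0.1, -0.2, 1.2]
gripper_width: 0.0375
t 13.82 tcp [ 0.6445 -0.2288  0.0647] yangle -2.66 F [ 0.1 -0.2  1.2] T [-0.05  0.05 -0.02] w 37.5 q6 -0.4 tilt 0.03
tool shift mm [ 1.3 -0.3 16.7] norm 16.8
turn 0.04
shift in target-yaw axes [ 1.3 -0.3 16.7]
```

```bash
python3 -m creep '[[40,1,0,8,0],[40,0,0,8,0],[40,0,0,0,0],[40,0,0,0,0]]';python3 cap.py w10; python3 go.py 0.6442 -0.2275 0.048 -2.7
```

```text
clock: 14.15
tcp_pos: [0.6439, -0.2287, 0.0481]
orientation: [0.724, 0.69, -0.0, -0.0]
wrist_force: [0.0, -0.6, 0.7]
gripper_width: 0.0377
t 14.2 tcp [ 0.6442 -0.2288  0.0484] yangle -2.75 F [ 0.3 -0.2 -0.8] T [-0.08  0.05  0.01] w 37.7 q6 -0.4 tilt 0.02
t 14.2 tcp [ 0.6442 -0.2288  0.0484] yangle -2.75 F [ 0.3 -0.2 -0.8] T [-0.08  0.05  0.01] w 37.7 q6 -0.4 tilt 0.02
tool shift mm [ 1.3 -0.   0.4] norm 1.4
turn -0.05
shift in target-yaw axes [ 1.3 -0.   0.4]
```

View pics/w10.png

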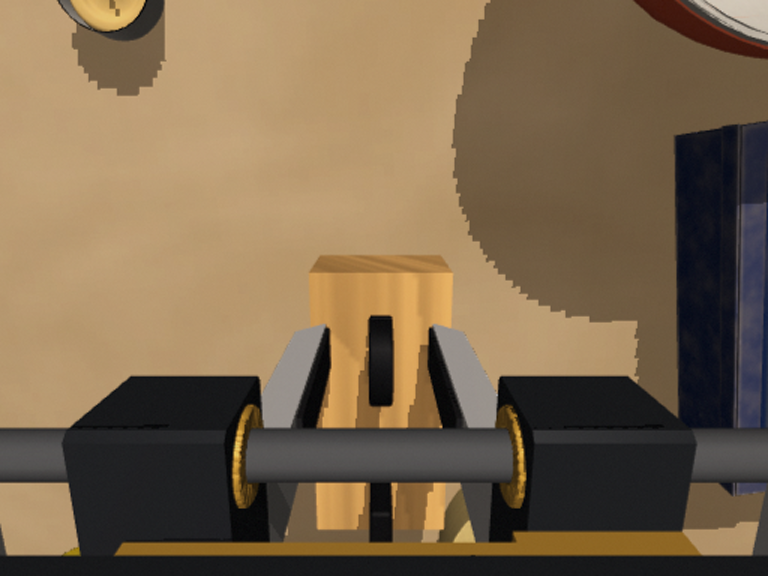

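The key head at (381,360) is centred between the fingers (328 and 430). Nudge 1 mm and close.

```bash
python3 -m creep '[[40,1,0,0,0],[3,0,0,0,0],[3,0,0,0,0],[3,0,0,0,0],[3,0,0,0,0]]';python3 -m creep '[[3,0,0,0,0],[3,0,0,0,0]]'; python3 go.py
```

```text
clock: 14.62
tcp_pos: [0.6442, -0.2277, 0.0483]
orientation: [0.724, 0.69, 0.0, 0.0]
wrist_force: [1.1, 0.2, 0.8]
gripper_width: 0.0146
clock: 14.78
tcp_pos: [0.6442, -0.2276, 0.0482]
orientation: [0.724, 0.69, 0.0, 0.0]
wrist_force: [0.3, 0.1, -0.4]
gripper_width: 0.0081
t 14.78 tcp [ 0.6442 -0.2276  0.0482] yangle -2.74 F [ 0.3  0.1 -0.4] T [-0.08  0.07 -0.03] w 8.1 q6 -0.39 tilt 0.0
```

```bash
python3 -m creep '[[3,0,0,-15,0],[3,0,0,-25,0],[3,0,0,-35,0],[3,0,0,-35,0],[3,0,0,-25,0]]'; python3 -m creep '[[3,0,0,0,0]]';  python3 cap.py s11 scene; python3 plan.py 0.64 0.087 0.17 100.2 15
```

```text
clock: 15.2
tcp_pos: [0.6449, -0.2279, 0.1863]
orientation: [0.724, 0.69, 0.001, 0.001]
wrist_force: [1.0, -0.4, -0.5]
gripper_width: 0.0078
clock: 15.28
tcp_pos: [0.6474, -0.2291, 0.1902]
orientation: [0.724, 0.69, 0.002, 0.006]
wrist_force: [-0.1, -0.4, 0.9]
gripper_width: 0.0078
t 15.33 tcp [ 0.646  -0.2284  0.1869] yangle -2.74 F [ 0.8  0.2 -0.6] T [-0.09  0.08 -0.04] w 7.9 q6 -0.39 tilt 0.42
[ 0.64598937 -0.22843627  0.18693872] -2.74
[[21.0, -1.4, 1.1, -6.9], [21.0, 1.1, 1.1, -6.9], [20.7, 3.6, 1.1, -6.9], [20.1, 6.1, 1.1, -6.9], [19.3, 8.4, 1.1, -6.9], [18.1, 10.7, 1.1, -6.9], [16.7, 12.8, 1.1, -6.9], [15.1, 14.7, 1.1, -6.9], [13.2, 16.4, 1.1, -6.9], [11.2, 17.8, 1.1, -6.9], [9.0, 19.0, 1.1, -6.9], [6.6, 20.0, 1.1, -6.9], [4.2, 20.6, 1.1, -6.9], [1.7, 21.0, 1.1, -6.9], [-0.8, 21.0, 1.1, -6.9]]
```

View pics/s11.png

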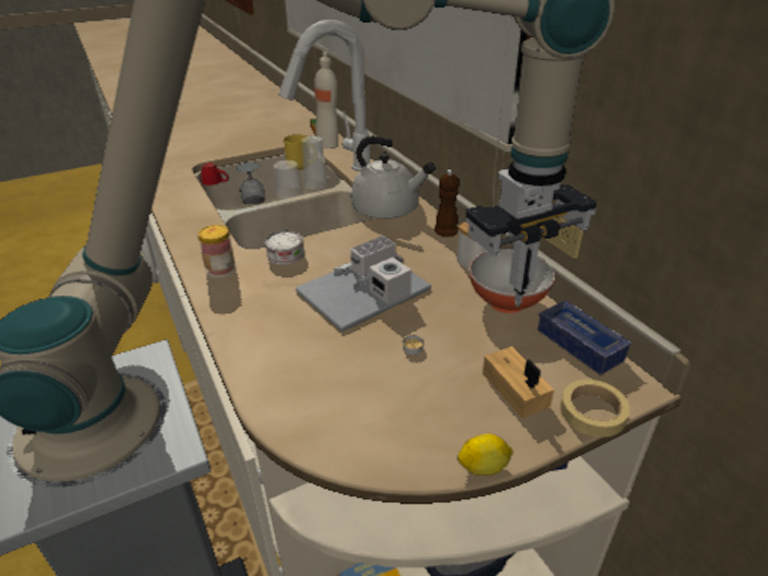

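The key is in the gripper, the round slot is empty, and the square key still stands at (532,372).

```bash
python3 -m creep '[[3,21,-1.5,1,-6.9],[3,21,1,1,-6.9],[3,20.5,3.5,1,-6.9],[3,20,6,1,-6.9],[3,19.5,8.5,1,-6.9]]'; python3 -m creep '[[3,18,10.5,1,-6.9],[3,16.5,13,1,-6.9],[3,15,14.5,1,-6.9],[3,13,16.5,1,-6.9],[3,11,18,1,-6.9]]'; python3 -m creep '[[3,9,19,1,-6.9],[3,6.5,20,1,-6.9],[3,4,20.5,1,-6.9],[3,1.5,21,1,-6.9],[3,-1,21,1,-6.9]]'; python3 -m creep '[[3,0,0,0,0],[3,0,0,0,0],[3,0,0,0,0],[3,0,0,0,0],[3,0,0,0,0]]'; python3 go.py;python3 cap.py w12; python3 go.py; python3 cap.py w12b
```

```text
clock: 15.75
tcp_pos: [0.6404, -0.1215, 0.1759]
orientation: [0.484, 0.875, -0.0, -0.002]
wrist_force: [-0.5, 0.3, -0.2]
gripper_width: 0.0073
clock: 16.17
tcp_pos: [0.6385, -0.0167, 0.1709]
orientation: [0.203, 0.979, -0.0, -0.002]
wrist_force: [0.6, 0.4, -0.3]
gripper_width: 0.0077
clock: 16.58
tcp_pos: [0.6363, 0.0881, 0.166]
orientation: [-0.097, 0.995, 0.0, -0.002]
wrist_force: [0.2, -0.0, -1.2]
gripper_width: 0.0078
clock: 17.0
tcp_pos: [0.6376, 0.086, 0.1678]
orientation: [-0.093, 0.996, -0.0, -0.0]
wrist_force: [0.4, -0.5, 0.5]
gripper_width: 0.0076
t 17.0 tcp [0.6376 0.086  0.1678] yangle 100.64 F [ 0.4 -0.5  0.5] T [ 0.02 -0.04  0.02] w 7.6 q6 -1.73 tilt 0.03
t 17.05 tcp [0.6377 0.0861 0.168 ] yangle 100.65 F [-0.   0.2 -0.3] T [ 0.01  0.01 -0.02] w 7.7 q6 -1.73 tilt 0.02
t 17.05 tcp [0.6377 0.0861 0.168 ] yangle 100.65 F [-0.   0.2 -0.3] T [ 0.01  0.01 -0.02] w 7.7 q6 -1.73 tilt 0.02
t 17.1 tcp [0.6377 0.0862 0.1681] yangle 100.66 F [ 0.   0.1 -0.2] T [-0.01  0.03 -0.02] w 7.8 q6 -1.73 tilt 0.0
```

View pics/w12.png

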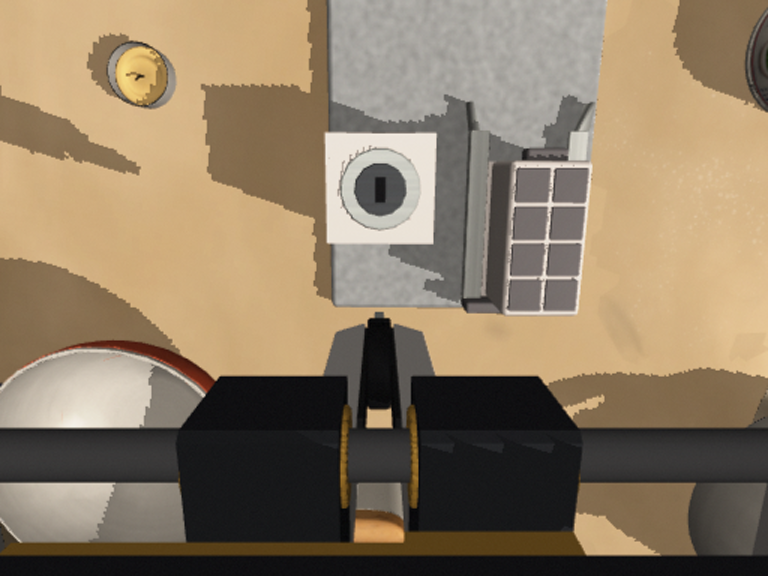

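A clean view: keyhole at (380,189), and the key in the jaws at (378,360) with its blade just showing at (380,316). I'll enlarge it.

```bash
python3 - <<'E'
import cv2,pickle
s,c=pickle.load(open("w12.pkl","rb"))
cv2.imwrite("pics/w12a.png",cv2.resize(c["frame"][80:170,205:305],None,fx=6,fy=6,interpolation=cv2.INTER_CUBIC))
cv2.imwrite("pics/w12c.png",cv2.resize(c["frame"][195:285,205:305],None,fx=6,fy=6,interpolation=cv2.INTER_CUBIC))
E
```

```text
(no output)
```

View pics/w12a.png

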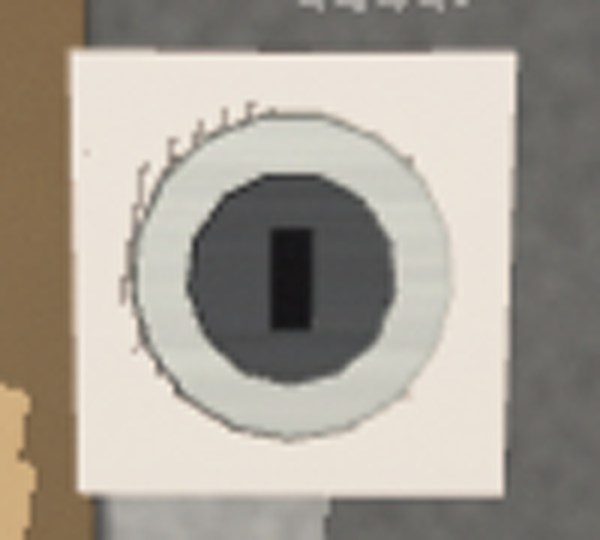

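View pics/w12c.png

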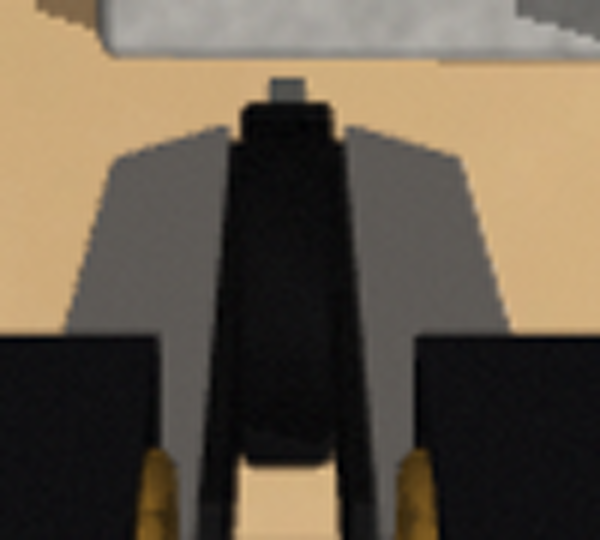

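```bash
python3 - <<'E'
from h import *
s,c=pickle.load(open("w12.pkl","rb")); s["tcp_pos"]=np.array([.6377,.0861,.1680])
M=np.array(c["mount"]); f=K(c)
def pt(P):
    P=(np.atleast_2d(P)/1e3-M[:3,3])@M[:3,:3]; return np.c_[f*P[:,0]/P[:,2]+c["cx"],f*P[:,1]/P[:,2]+c["cy"]]
print("key pred crop c",((pt([(9,-4.5,8),(9,4.5,8),(6,-2,26),(6,2,26),(3,-2,36),(15,0,-19)])-[205,195]+.5)*6).round(0).tolist())
# keyhole in tool frame
A=lambda l:(np.array(l)+.5)/6-.5+[205,80]
L=np.array([(0,-124,70),(0,-64,70),(60,-64,70),(60,-124,70),(30,-94,73),(23.2,-94,73),(36.8,-94,73)])/1e3
px=A([(70,50),(517,50),(505,495),(78,493),(291.5,279),(291.5,228),(291.5,330)])
p,r=fit([(c,s,L,px)],(.53,.16)); print(p.round(4),np.degrees(p[2])%360,r.round(1).tolist()); lk=place(p,[(.03,-.094,.073)]);print("lock",lk)
E
python3 go.py 0.5800 0.0762 0.125 100
```

```text
key pred crop c [[245.0, 111.0], [336.0, 111.0], [271.0, 87.0], [308.0, 87.0], [272.0, 87.0], [291.0, 138.0]]
[0.5358 0.1632 0.1829] 10.477417205115398 [[-0.0, 0.0], [-0.2, 0.2], [-0.3, -0.1], [0.2, 0.0], [0.1, -0.0], [0.1, -0.0], [0.1, -0.1]]
lock [[0.58236294 0.07620755 0.073     ]]
t 17.1 tcp [0.6377 0.0862 0.1681] yangle 100.66 F [ 0.   0.1 -0.2] T [-0.01  0.03 -0.02] w 7.8 q6 -1.73 tilt 0.0
tool shift mm [58.6  0.9 43.1] norm 72.8
turn 0.66
shift in target-yaw axes [58.6  0.2 43.1]
```

The lock fit is tight (residuals ≤ 0.3 px): lock at (0.5824, 0.0762), yaw 10.5°. The key sits about (+0.8, -0.3) mm off in the tool frame. Moving above the keyhole.

```bash
python3 go.py 0.5831 0.0766 0.118 100.48; python3 -m creep '[[3,20,0,10,0.2],[3,25,0,15,0],[3,10.5,0.5,15,0],[3,0,0,10,0],[3,0,0,0,0]]'; python3 -m creep '[[3,0,0,0,0],[3,0,0,0,0],[3,0,0,0,0]]'; python3 go.py 0.5831 0.0766 0.118 100.48
```

```text
t 17.1 tcp [0.6377 0.0862 0.1681] yangle 100.66 F [ 0.   0.1 -0.2] T [-0.01  0.03 -0.02] w 7.8 q6 -1.73 tilt 0.0
tool shift mm [55.5  0.7 50.1] norm 74.8
turn 0.18
shift in target-yaw axes [55.5  0.5 50.1]
clock: 17.52
tcp_pos: [0.5817, 0.077, 0.1164]
orientation: [-0.092, 0.996, 0.0, -0.001]
wrist_force: [-0.0, -0.1, -0.5]
gripper_width: 0.0079
clock: 17.77
tcp_pos: [0.5848, 0.0774, 0.119]
orientation: [-0.092, 0.996, -0.0, 0.001]
wrist_force: [0.5, -0.0, 0.5]
gripper_width: 0.0078
t 17.77 tcp [0.5848 0.0774 0.119 ] yangle 100.55 F [ 0.5 -0.   0.5] T [ 0.02 -0.01 -0.06] w 7.8 q6 -1.74 tilt 0.15
tool shift mm [ 1.8 -0.5  1. ] norm 2.2
turn 0.07
shift in target-yaw axes [ 1.8 -0.5  1. ]
```

```bash
python3 -m creep '[[3,1.6,-0.4,0,0],[3,0,0,0,0],[3,0,0,0,0],[3,0,0,0,0],[3,0,0,0,0]]'; python3 go.py 0.5831 0.0766 0.118 100.48; python3 cap.py w13; python3 - <<'E'
import cv2,pickle
s,c=pickle.load(open("w13.pkl","rb"))
cv2.imwrite("pics/w13a.png",cv2.resize(c["frame"][175:285,195:315],None,fx=5.4,fy=5.4,interpolation=cv2.INTER_CUBIC))
E
```

```text
clock: 18.18
tcp_pos: [0.5816, 0.0768, 0.1183]
orientation: [-0.092, 0.996, 0.0, 0.0]
wrist_force: [-0.3, -0.2, -0.1]
gripper_width: 0.0077
t 18.18 tcp [0.5816 0.0768 0.1183] yangle 100.56 F [-0.3 -0.2 -0.1] T [ 0.06  0.   -0.01] w 7.7 q6 -1.74 tilt 0.02
tool shift mm [-1.4 -0.5  0.3] norm 1.5
turn 0.08
shift in target-yaw axes [-1.4 -0.5  0.3]
t 18.23 tcp [0.5816 0.0768 0.1182] yangle 100.56 F [ 0.4 -0.5 -0.6] T [-0.    0.02  0.01] w 7.9 q6 -1.74 tilt 0.01
```

View pics/w13a.png

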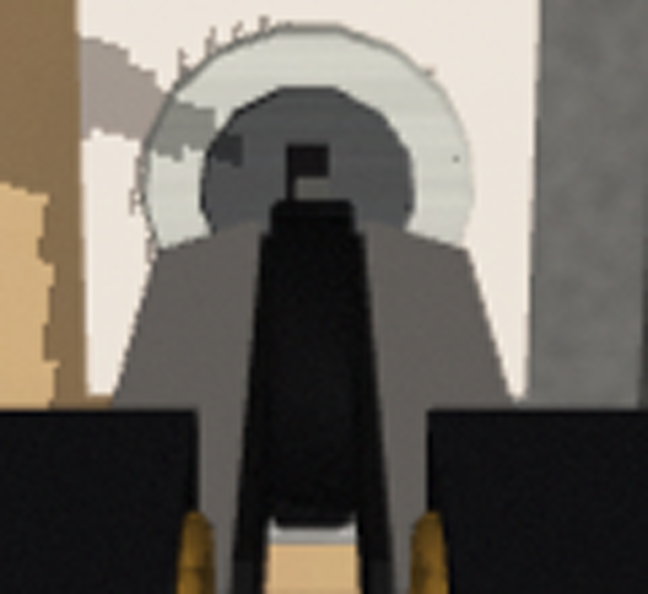

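```bash
python3 - <<'E'
from h import *
s,c=pickle.load(open("w13.pkl","rb")); M=np.array(c["mount"]); f=K(c)
def inv(px,z):
    q=(np.array(px)+.5)/5.4-.5+[195,175]
    d=M[:3,:3]@np.array([(q[0]-c["cx"])/f,(q[1]-c["cy"])/f,1]); k=(z/1e3-M[2,3])/d[2]; return ((M[:3,3]+k*d)*1e3).round(2)
print("hole edge",inv((307,144),45.2),"inner disc",inv((307,86),45.2),"ring top",inv((307,24),45.2))
print("ring side",inv((472,190),45.2),inv((142,190),45.2))
for z in (26,36): print("blade edge",z,inv((313,177),z))
print("shoulder",inv((313,200),8),inv((270,205),8),inv((356,205),8))
E
```

```text
hole edge [ 5.99 -0.91 45.2 ] inner disc [13.8  -0.91 45.2 ] ring top [22.02 -0.91 45.2 ]
ring side [-0.3  20.83 45.2 ] [ -0.29 -22.66  45.2 ]
blade edge 26 [ 7.14 -0.16 26.  ]
blade edge 36 [ 4.2  -0.14 36.  ]
shoulder [ 9.81 -0.19  8.  ] [ 9.23 -4.92  8.  ] [9.23 4.55 8.  ]
```

Keyhole centre at tool (-0.8, -0.9), key at (+0.9, -0.2). That means a shift of about (-1.6, -0.7), which agrees with the computed -1.4, -0.5.

```bash
python3 -m creep '[[3,-1.6,-0.7,0,0],[3,0,0,0,0],[3,0,0,0,0],[3,0,0,0,0],[3,0,0,0,0]]'; python3 go.py 0.5831 0.0766 0.118 100.48; python3 cap.py w14; python3 - <<'E'
import cv2,pickle
s,c=pickle.load(open("w14.pkl","rb"))
cv2.imwrite("pics/w14a.png",cv2.resize(c["frame"][175:235,210:290],None,fx=9,fy=9,interpolation=cv2.INTER_CUBIC))
E
```

```text
clock: 18.65
tcp_pos: [0.5832, 0.0764, 0.1181]
orientation: [-0.092, 0.996, 0.0, -0.0]
wrist_force: [0.5, -0.2, 0.5]
gripper_width: 0.0081
t 18.65 tcp [0.5832 0.0764 0.1181] yangle 100.56 F [ 0.5 -0.2  0.5] T [ 0.   -0.01 -0.04] w 8.1 q6 -1.74 tilt 0.01
tool shift mm [0.  0.2 0.1] norm 0.3
turn 0.08
shift in target-yaw axes [0.  0.2 0.1]
t 18.7 tcp [0.5832 0.0763 0.1182] yangle 100.56 F [-0.2  0.  -0.5] T [ 0.02  0.04 -0.02] w 7.6 q6 -1.74 tilt 0.01
```

View pics/w14a.png

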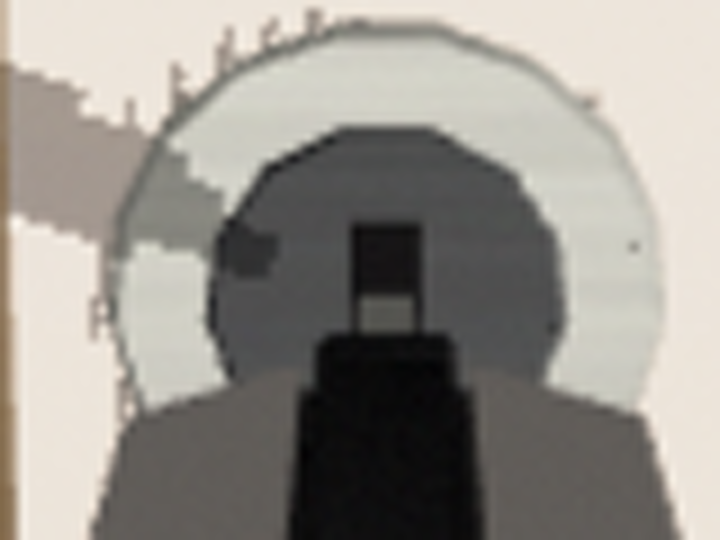

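The blade (358–414) is centred in the slot (351–421). Going down.

```bash
python3 -m creep '[[3,0,0,4,0],[3,0,0,4,0],[3,0,0,3,0],[3,0,0,3,0],[3,0,0,0,0]]'; python3 go.py 0.5831 0.0766 0.081 100.48; python3 -m creep '[[3,0,0,2,0],[3,0,0,2,0],[3,0,0,1,0],[3,0,0,0,0]]'; python3 go.py 0.5831 0.0766 0.081 100.48
```

```text
clock: 19.12
tcp_pos: [0.5826, 0.0763, 0.1032]
orientation: [-0.092, 0.996, 0.0, -0.001]
wrist_force: [0.5, -0.9, -0.8]
gripper_width: 0.0078
t 19.12 tcp [0.5826 0.0763 0.1032] yangle 100.56 F [ 0.5 -0.9 -0.8] T [-0.01 -0.02 -0.01] w 7.8 q6 -1.74 tilt 0.1
tool shift mm [-0.6  0.1 22.2] norm 22.2
turn 0.08
shift in target-yaw axes [-0.6  0.2 22.2]
clock: 19.45
tcp_pos: [0.5831, 0.0763, 0.0989]
orientation: [-0.092, 0.996, 0.0, -0.0]
wrist_force: [0.2, -0.2, -0.2]
gripper_width: 0.0078
t 19.45 tcp [0.5831 0.0763 0.0989] yangle 100.56 F [ 0.2 -0.2 -0.2] T [-0.01 -0.01  0.  ] w 7.8 q6 -1.74 tilt 0.02
tool shift mm [-0.1  0.3 17.9] norm 17.9
turn 0.08
shift in target-yaw axes [-0.1  0.3 17.9]
```

```bash
python3 -m creep '[[3,0,0,2,0],[3,0,0,2,0],[3,0,0,0,0]]'; python3 go.py 0.5831 0.0766 0.081 100.48; python3 -m creep '[[3,0,0,2,0],[3,0,0,2,0],[3,0,0,2,0],[3,0,0,0,0]]'; python3 go.py 0.5831 0.0766 0.081 100.48
```

```text
clock: 19.7
tcp_pos: [0.5833, 0.0763, 0.0949]
orientation: [-0.092, 0.996, 0.0, 0.0]
wrist_force: [0.9, -0.2, 0.3]
gripper_width: 0.008
t 19.7 tcp [0.5833 0.0763 0.0949] yangle 100.56 F [ 0.9 -0.2  0.3] T [ 0.03 -0.08  0.05] w 8.0 q6 -1.74 tilt 0.01
tool shift mm [ 0.2  0.3 13.9] norm 13.9
turn 0.08
shift in target-yaw axes [ 0.2  0.3 13.9]
clock: 20.03
tcp_pos: [0.5842, 0.0764, 0.0895]
orientation: [-0.092, 0.996, 0.0, 0.001]
wrist_force: [1.4, 0.2, 2.2]
gripper_width: 0.008
t 20.03 tcp [0.5842 0.0764 0.0895] yangle 100.56 F [1.4 0.2 2.2] T [ 0.13 -0.36 -0.02] w 8.0 q6 -1.74 tilt 0.13
tool shift mm [1.1 0.4 8.5] norm 8.6
turn 0.08
shift in target-yaw axes [1.1 0.4 8.5]
```

```bash
python3 -m creep '[[3,0,0,2,0],[3,0,0,2,0],[3,0,0,2,0],[3,0,0,0,0]]'; python3 go.py 0.5831 0.0766 0.081 100.48; python3 -m creep '[[3,0,0,2,0],[3,0,0,1.5,0],[3,0,0,0,0],[3,0,0,0,0]]'; python3 go.py 0.5831 0.0766 0.081 100.48
```

```text
clock: 20.37
tcp_pos: [0.5841, 0.0761, 0.0841]
orientation: [-0.092, 0.996, -0.0, 0.001]
wrist_force: [0.6, -1.1, 3.3]
gripper_width: 0.0075
t 20.37 tcp [0.5841 0.0761 0.0841] yangle 100.57 F [ 0.6 -1.1  3.3] T [-0.09 -0.28  0.04] w 7.5 q6 -1.74 tilt 0.13
tool shift mm [0.9 0.6 3.1] norm 3.2
turn 0.09
shift in target-yaw axes [0.9 0.6 3.1]
clock: 20.7
tcp_pos: [0.5841, 0.0758, 0.081]
orientation: [-0.092, 0.996, -0.001, 0.001]
wrist_force: [1.0, -1.2, 9.6]
gripper_width: 0.0076
t 20.7 tcp [0.5841 0.0758 0.081 ] yangle 100.58 F [ 1.  -1.2  9.6] T [-0.18  0.   -0.01] w 7.6 q6 -1.74 tilt 0.14
tool shift mm [0.9 1.  0. ] norm 1.3
turn 0.1
shift in target-yaw axes [0.9 1.  0. ]
```

```bash
python3 -m creep '[[3,0,0,1,0],[3,0,0,0,0],[3,0,0,0,0]]'; python3 go.py; python3 -m creep '[[3,0,0,1,0],[3,0,0,0,0],[3,0,0,0,0]]'; python3 go.py;  python3 cap.py w15; python3 cap.py s15 scene; python3 - <<'E'
import cv2,pickle
s,c=pickle.load(open("s15.pkl","rb"))
cv2.imwrite("pics/s15a.png",cv2.resize(c["frame"][130:220,200:300],None,fx=6.6,fy=6.6,interpolation=cv2.INTER_CUBIC))
E
```

```text
clock: 20.95
tcp_pos: [0.5841, 0.0758, 0.0809]
orientation: [-0.092, 0.996, -0.001, 0.001]
wrist_force: [-1.1, -0.9, 13.8]
gripper_width: 0.0078
t 20.95 tcp [0.5841 0.0758 0.0809] yangle 100.58 F [-1.1 -0.9 13.8] T [-0.25  0.32 -0.01] w 7.8 q6 -1.74 tilt 0.17
clock: 21.2
tcp_pos: [0.5842, 0.0758, 0.0809]
orientation: [-0.092, 0.996, -0.001, 0.002]
wrist_force: [-2.6, -2.4, 17.0]
gripper_width: 0.0077
t 21.2 tcp [0.5842 0.0758 0.0809] yangle 100.58 F [-2.6 -2.4 17. ] T [-0.22  0.55  0.03] w 7.7 q6 -1.74 tilt 0.2
t 21.25 tcp [0.5842 0.0758 0.0809] yangle 100.58 F [-0.8 -1.2 19.4] T [-0.23  0.49  0.  ] w 7.7 q6 -1.74 tilt 0.2
t 21.3 tcp [0.5842 0.0758 0.0809] yangle 100.58 F [-3.  -0.4 18.4] T [-0.25  0.48 -0.04] w 7.5 q6 -1.74 tilt 0.2
```

View pics/s15a.png

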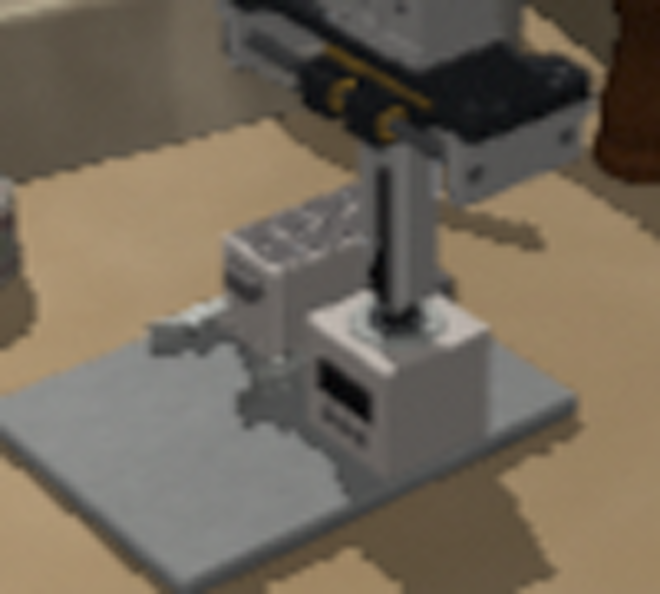

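View pics/w15.png

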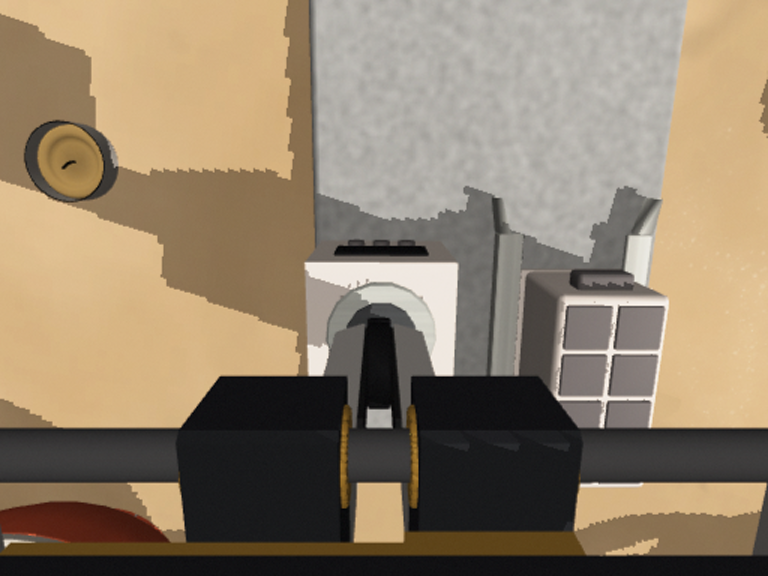

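The key bottomed out exactly at the shoulder depth (TCP 0.081, 18 N, no further travel). Ease the push a little, then turn clockwise.

```bash
python3 -m creep '[[3,0,0,-1.5,0],[3,0,0,0,3],[3,0,-0.1,0,6],[3,0,-0.1,0,6],[3,0,-0.1,0,6]]'; python3 go.py; python3 -m creep '[[3,0,-0.1,0,6],[3,0,-0.1,0,6],[3,0,-0.1,0,6],[3,0,-0.1,0,6],[3,0,-0.1,0,6]]'; python3 go.py
```

```text
clock: 21.72
tcp_pos: [0.584, 0.0758, 0.081]
orientation: [0.093, 0.996, -0.0, 0.001]
wrist_force: [-0.5, -1.3, 10.8]
gripper_width: 0.0077
t 21.72 tcp [0.584  0.0758 0.081 ] yangle 79.29 F [-0.5 -1.3 10.8] T [-0.11  0.13  0.01] w 7.7 q6 -1.37 tilt 0.14
clock: 22.13
tcp_pos: [0.5839, 0.0755, 0.081]
orientation: [0.348, 0.938, 0.0, 0.001]
wrist_force: [-0.1, -0.1, 11.1]
gripper_width: 0.0076
t 22.13 tcp [0.5839 0.0755 0.081 ] yangle 49.28 F [-0.1 -0.1 11.1] T [-0.06  0.08  0.06] w 7.6 q6 -0.85 tilt 0.15
```

```bash
python3 -m creep '[[3,0,-0.1,0,6],[3,0,-0.1,0,6],[3,0,-0.1,0,6],[3,0,-0.1,0,6],[3,0,-0.1,0,6]]'; python3 go.py; python3 -m creep '[[3,0,0,0,4],[3,0,0,0,3],[3,0,0,0,0],[3,0,0,0,0]]'; python3 go.py
```

```text
clock: 22.55
tcp_pos: [0.5834, 0.0751, 0.081]
orientation: [0.579, 0.816, 0.001, 0.001]
wrist_force: [-0.3, -1.3, 11.9]
gripper_width: 0.0078
t 22.55 tcp [0.5834 0.0751 0.081 ] yangle 19.28 F [-0.3 -1.3 11.9] T [-0.09  0.23  0.07] w 7.8 q6 -0.33 tilt 0.13
clock: 22.88
tcp_pos: [0.5832, 0.0751, 0.081]
orientation: [0.625, 0.78, 0.0, 0.001]
wrist_force: [-0.5, 0.0, 11.4]
gripper_width: 0.008
t 22.88 tcp [0.5832 0.0751 0.081 ] yangle 12.57 F [-0.5  0.  11.4] T [-0.1   0.24  0.09] w 8.0 q6 -0.21 tilt 0.12
```

```bash
python3 -m creep '[[3,0,0,0,4],[3,0,0,0,0],[3,0,0,0,0]]'; python3 go.py;  python3 -m creep '[[3,0,0,0,3],[3,0,0,0,0],[3,0,0,0,0]]'; python3 go.py; python3 cap.py w16; python3 go.py
```

```text
clock: 23.13
tcp_pos: [0.5832, 0.0751, 0.081]
orientation: [0.652, 0.758, 0.0, 0.001]
wrist_force: [-0.7, -1.0, 12.2]
gripper_width: 0.008
t 23.13 tcp [0.5832 0.0751 0.081 ] yangle 8.57 F [-0.7 -1.  12.2] T [-0.19  0.29  0.05] w 8.0 q6 -0.14 tilt 0.11
clock: 23.38
tcp_pos: [0.5831, 0.0751, 0.081]
orientation: [0.672, 0.741, 0.0, 0.001]
wrist_force: [-1.1, -0.4, 10.7]
gripper_width: 0.0076
t 23.38 tcp [0.5831 0.0751 0.081 ] yangle 5.57 F [-1.1 -0.4 10.7] T [-0.15  0.33  0.06] w 7.6 q6 -0.09 tilt 0.11
t 23.43 tcp [0.5831 0.075  0.081 ] yangle 5.58 F [-0.5 -0.3 12.1] T [-0.12  0.32  0.06] w 7.4 q6 -0.09 tilt 0.1
t 23.43 tcp [0.5831 0.075  0.081 ] yangle 5.58 F [-0.5 -0.3 12.1] T [-0.12  0.32  0.06] w 7.4 q6 -0.09 tilt 0.1
```

View pics/w16.png

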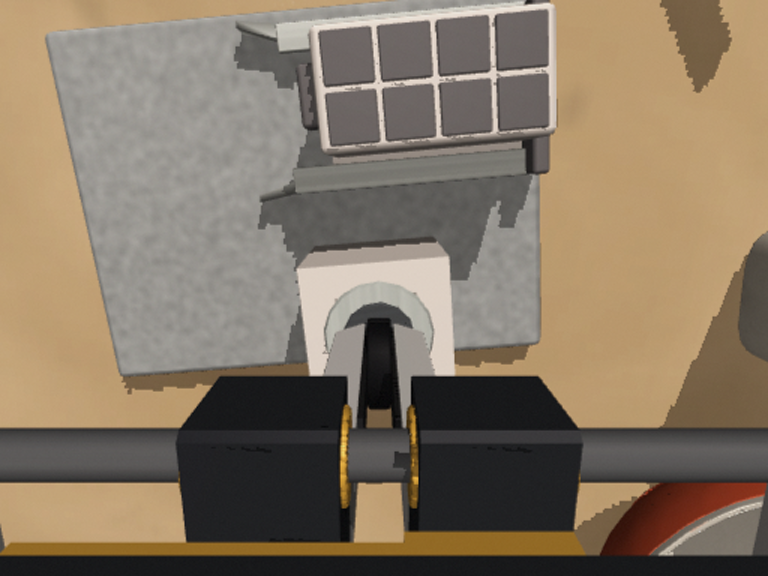

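```bash
python3 - <<'E'
import cv2,pickle
s,c=pickle.load(open("w16.pkl","rb"))
cv2.imwrite("pics/w16a.png",cv2.resize(c["frame"][165:285,195:315],None,fx=4.9,fy=4.9,interpolation=cv2.INTER_CUBIC))
E
python3 -m creep '[[3,0,0,0,3],[3,0,0,0,0],[3,0,0,0,0]]'; python3 go.py
```

```text
clock: 23.68
tcp_pos: [0.583, 0.0751, 0.081]
orientation: [0.691, 0.723, 0.0, 0.001]
wrist_force: [-1.5, -0.3, 11.5]
gripper_width: 0.0079
t 23.68 tcp [0.583  0.0751 0.081 ] yangle 2.59 F [-1.5 -0.3 11.5] T [-0.1   0.36  0.21] w 7.9 q6 -0.03 tilt 0.1
```

View pics/w16a.png

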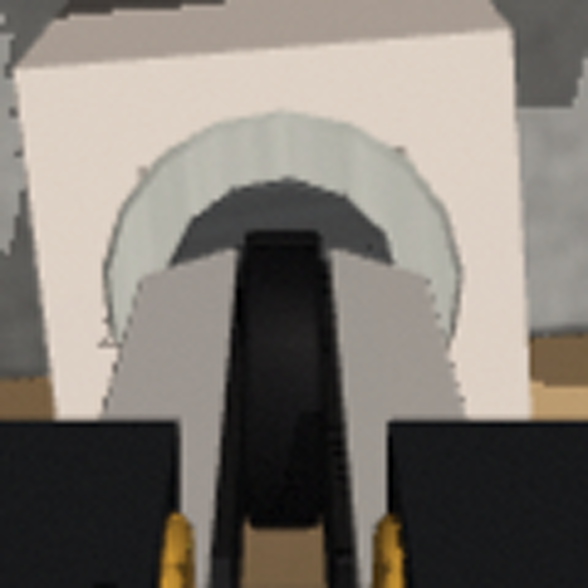

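At 98° the torque jumps from 0.06 to 0.21 N m, so the lock is at its stop. I'll ease off 1.5°, hold, and take a last look.

```bash
python3 -m creep '[[3,0,0,0,-1.5],[3,0,0,0,0],[3,0,0,0,0],[3,0,0,0,0]]'; python3 go.py; python3 cap.py s17 scene
```

```text
clock: 24.02
tcp_pos: [0.5831, 0.0751, 0.081]
orientation: [0.681, 0.732, 0.0, 0.001]
wrist_force: [-0.9, -0.2, 11.2]
gripper_width: 0.0077
t 24.02 tcp [0.5831 0.0751 0.081 ] yangle 4.08 F [-0.9 -0.2 11.2] T [-0.14  0.26  0.03] w 7.7 q6 -0.06 tilt 0.11
t 24.07 tcp [0.5831 0.0751 0.081 ] yangle 4.08 F [-1.  -0.3 11.1] T [-0.16  0.27  0.05] w 7.6 q6 -0.06 tilt 0.1
```

View pics/s17.png

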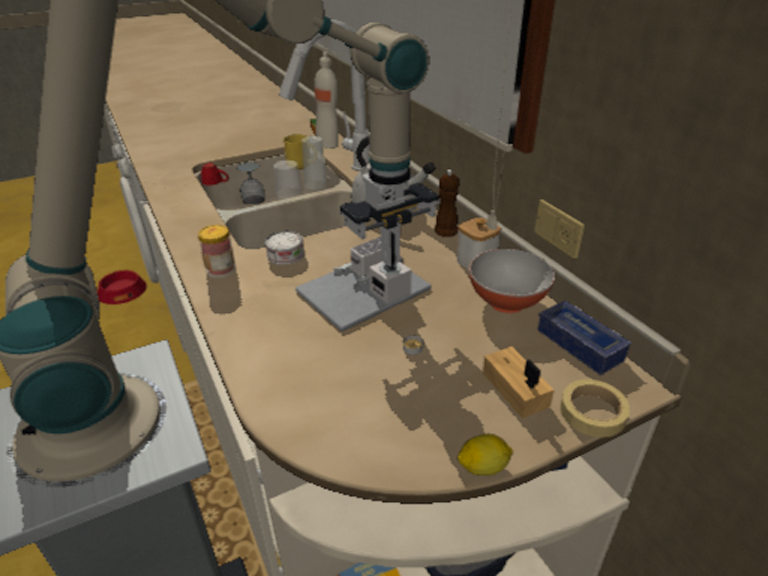

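The square key at (532,372), lemon, tea light and tin have not moved, and the cassette is at the stop. Handing in.

```bash
python3 - <<'E'
from plant import env
print(env.close_job())
s=env.sense(); print(s["clock"],s["gripper_width"],s["tcp_pos"],s["wrist_force"])
E
```

```text
the job is handed in; nothing more can be done
None
the job is handed in; nothing more can be done
```

I finished the task and handed it in at about 24 s, with the gripper still holding the key turned. The handover gives no verdict, so what follows is from my own checks.

- **Cassette:** I gripped it, set it on the bare plate and slid it in. It stuck about 6 mm short because I was pressing it into the plate. Raising it about 1 mm freed it, and it went on to a hard stop. After release I measured it 58.3 mm along the rail (seat at 58) and 1.3 mm off sideways. I inferred the detent click from the forces; I could not read that joint.
- **Key:** I took the round-headed key out of its slot and pushed it down until the shoulder met the lock face. The tool stopped at 81 mm, the expected height, and did not move further under about 18 N.
- **Turn:** I turned it clockwise about 98°, where the torque jumped from 0.06 to 0.21 N m, which I took as the stop. I then eased off 1.5° and held it there, with about 11 N downward, 0.04 N m of torque and the fingers still 7.7 mm apart on the head. From the hand angle and play, the lock should be near its 1.5 rad stop, but I could not read that joint either.
- **Other things:** in the last scene view the square key, lemon, tin and tea light stood where they began.
- **Readings that disagreed:** one lock position estimate, taken while the arm was still settling, differed by about 3 mm from the others. I used a later stationary one and checked the blade was centred over the slot before going in.

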